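# Pin the spacer plates in the bench rail

## Task

Two drilled spacer plates lie on one another in the bench rail, shifted so that their holes do not line up. Line up the holes (both plates pushed up against the rail's end stop does it), put the locking pin from its holder through both, and draw the pinned pack back along the rail, feeling gently for the hidden bore in the rail's floor, until the pin drops fully home with its black head resting on the upper plate; then let go. Never press or push harder than about 2 kg on the pin or the plates, and leave the tape roll and the brown bottle where they stand.

Things in the scene. Friction and masses are not known exactly. Their poses are not given: they have to be found in the camera images.
- rail: Aluminium bench rail, fixed to the worktop; foot 224 x 100 x 6 mm. Origin on the worktop under the channel's centre line; x runs along the channel towards the end stop (at the end away from the robot), y across, z up. Side guides 10 mm thick, 50 mm apart, tops at z = 47 mm, run from x = -35 to 72 mm. A 28 mm wide cap across the near end (x = -116 to -88 mm) stands 2 mm above the channel floor.
- end_stop (a point): Middle of the upper edge of the end stop's face: rail x = 60, z = 52 mm. Axes as the rail's. Plates touching the stop have their holes at rail x = 10 mm.
- floor_mid (a point): Point on the channel floor, over the rail's origin, z = 30 mm. Hidden in the floor under the plates is one bore, 14 mm in diameter, 24 mm deep, on the centre line (rail y = 0). Its place differs from rail to rail and is not known: rail x = -30.5 to -4.5 mm, that is 14.5 to 40.5 mm back from the plates' holes when the plates touch the stop. Elsewhere the floor is closed. Rigid steel.
- upper_hole (a point): Middle of the upper plate's hole, at its upper face (z = 50 mm in the rail). Both plates are loose, equal, steel, 100 (along the rail) x 48 x 10 mm, 0.2 to 0.33 kg, with a 14 mm through hole in the middle, 50 mm from either end. They slide along the channel, one on the other; at the start the upper one overhangs the lower on the robot's side. Axes as the rail's.
- lower_hole (a point): Middle of the lower plate's hole, at that plate's upper face (z = 40 mm in the rail); the plate lies on the channel floor under the upper plate. Axes as the rail's.
- pin_head (a point): Centre of the locking pin's round black head, 22 mm in diameter, 50 mm tall; its flat shoulder is 25 mm below. Under it a 12 mm steel shank 40 mm long, its last 2 mm tapering to a 10 mm wide flat nose, 65 mm below this point. z up. This point is at z = 75 mm over the worktop when the pin is home, 95 mm with the nose on the closed rail floor, 115 mm with the nose on the upper plate.
- pin_holder: Grey block 60 x 60 x 45 mm fixed to the worktop, with a 15.5 mm upright through hole in its middle in which the pin stands. Origin at the centre of its underside.
- tape_roll: Roll of tape lying flat, 104 x 102 x 25 mm, loose, to be left alone. Origin at the centre of its underside.
- brown_bottle: Brown bottle with a yellow cap, 48 mm across and 105 mm tall, loose, to be left alone. Origin at the centre of its underside.
- pin: The same locking pin, 90 mm long, about 0.08 kg; origin at its nose, z up towards the head. At the start it stands upright in the grey holder, its shoulder on the holder's top.
- upper_plate: The upper plate; origin at the centre of its underside.
- lower_plate: The lower plate; origin at the centre of its underside.

How it is judged:
By the outcome, as a careful person would: the job done as asked, in the order asked, and still so for the second after the job is handed in, with the robot touching nothing.
It also fails if it takes over 72 s, if anything falls off the work surface, if the arm or the gripper's body presses on something with over 40 N, if the wrist force passes 120 N, or if a joint passes its speed limit or range.

## Robot

A 6-joint arm with a two-finger parallel gripper is mounted at the origin on a cart in front of the work surface, level with it; the furniture and walls round the work are solid. World frame = base frame: x ahead of the robot, y to its left, z up, the work surface at z = 0. Lengths are in m, angles in rad, forces in N, time in s.
With the tool pointing down it reaches from about 0.15 to 0.775 m from the base axis. Payload 6.1 kg.
Tool frame: the origin (TCP) lies midway between the tips of the shut fingers; the grasp point (between the pads) lies 19 mm behind it; z points along the fingers, y is the line along which they close (so a half turn about z gives the same grasp; the last joint's range is limited). The gripper opens to 85 mm and grips with 20 to 120 N. Pads are 22 mm wide; open, the fingers measure 114 mm over their backs; the gripper's body (76 mm by 85 mm) begins 54 mm behind the grasp point. The pads swing forward as they close: fully open they stand 13 mm farther back than shut.
Start: joints at [1.259, 0.126, -0.04, 1.405, 0, 1.571], TCP at [0.161, 0.5, 0.231] pointing down, gripper open.
Joint ranges: [-2.72, 2.72], [-0.95, 1.95], [-1.27, 1.35], [-1.78, 2.02], [-1.46, 1.47], [-3.14, 3.14]. Speed limits (rad/s): [2.39, 2.39, 3.01, 3.14, 3.14, 3.14].

## Interface

Orientations are given as a rotation vector (axis times angle).
In Python, from cell import * gives the robot as it stands.
- The arm moves only by the tool step_arm, never from a script. Its argument "steps" is a list of rows, each a list of 7 numbers: the shift along the tool's x, y, z in cm, then the turn, a rotation vector about the tool's x, y, z in rad, then the closure, from -1 (fully open) to 1 (shut). A call has 1 to 12 rows; each row is the pose to reach, as a shift and turn from the pose commanded when the call began, along the tool's axes at that moment; what a row does not reach only later rows make up. A row lasts 1/8 s, in which the tool goes at most 62.5 mm and 10.7 degrees, less where a joint would pass 70% of its speed; a pose out of reach is approached as far as the arm can. A call with a gripper value outside its range is refused whole. The fingers move at their own pace and stop on an object; the grip force is fixed at half the most. Time passes only in rows, so rows that repeat a pose let the fingers close. It gives the time, the measured TCP pose, the force, the opening and the grip force at its end, in the units of the state.
- observe(): the state, without advancing time (a new reading comes with each control period).
- camera(name): name is "scene" or "top"; returns the picture (384x512x3 uint8, blue, green, red); there is no depth.
- camera_model(name): a dict with "K" (3x3 intrinsics, pixels), "pose" (4x4, takes a point from camera to world coordinates). Camera axes: x right, y up, looking along -z (the intrinsics and any distortion apply to the point x, -y, -z); pixel columns grow to the right and rows downward; lengths in m; the calibration is good to about 2 mm. A picture is of the moment at which its call begins. camera_model takes no time and is no camera call.
- finish_job(): hands the job in; it is judged then, once.
The state is a dict: "clock": time; "joint_positions": joint angles; "qvel": joint speeds; "joint_efforts": joint torques, N m; "eef_pos": TCP position; "tool_rot": TCP orientation; "ft_force": force on the tool from outside, world axes, zero at the start; "wrist_torque": the same for the moment, N m; "width": finger opening in m; "finger_force": force on a finger pad.
Only numpy, scipy, OpenCV 4.12 (cv2) and the standard library are available. Lean on these libraries where they do the work, as an engineer would, in place of code of your own. Each camera call takes 0.05 s, during which the arm holds its last target. There are 200 camera calls.

## Working session

There is one attempt and no reset: what is moved stays moved. The work goes in short steps, Python scripts to look and compute and a tool call to move; the robot and the scene stay as the last step left them, time stands still between calls to the robot, and variables do not carry over. Pictures are saved under pics/ and viewed, at most 10 in all, crops included, and the job is handed in when it is done.

Besides the shell and the picture viewer there is one more tool, called by a JSON object that holds its "op" and its "data". step_arm: Moves the arm, as the interface text tells. Its arguments: {"type":"object","properties":{"steps":{"type":"array","items":{"type":"array","items":{"type":"number"}}}},"required":["steps"]}

```bash
mkdir -p pics; ls
python3 - <<'E'
from cell import *
import cv2,numpy as np
print(observe())
for n in("scene","top"):
    cv2.imwrite(f"pics/{n}0.png",cv2.resize(camera(n),(800,600),interpolation=cv2.INTER_CUBIC)); m=camera_model(n); print(n,m)
E
```

```text
pics
{'clock': 0.0, 'joint_positions': array([ 1.25897987e+00,  1.26386724e-01, -4.06436750e-02,  1.40541177e+00,
        4.26368831e-05,  1.57078960e+00]), 'qvel': array([-1.98792932e-05,  5.02407042e-04, -1.61402628e-03, -6.82246093e-04,
        1.40624912e-03, -6.70357999e-04]), 'joint_efforts': array([-1.17377400e-03, -4.35916328e+01,  3.52923131e+01,  1.72565907e-02,
       -1.35940667e-05, -7.72674639e-06]), 'eef_pos': array([0.16092026, 0.49927943, 0.23050863]), 'tool_rot': array([-4.87761496e-01, -3.10319454e+00,  2.54328006e-03]), 'ft_force': array([-0.38980319,  0.60641211,  0.80077849]), 'wrist_torque': array([ 0.04666748, -0.01641251, -0.00213268]), 'finger_force': 0.0, 'width': 0.08569422999520071}
scene {'K': array([[484.05555284,   0.        , 259.61704692],
       [  0.        , 484.05555284, 184.44383192],
       [  0.        ,   0.        ,   1.        ]]), 'pose': array([[ 0.47307268,  0.67837021, -0.56215309,  0.0785424 ],
       [-0.88091546,  0.37419967, -0.28976294, -0.21019677],
       [ 0.01379095,  0.63228828,  0.77461045,  0.76904997],
       [ 0.        ,  0.        ,  0.        ,  1.        ]])}
top {'K': array([[397.36878335,   0.        , 261.07904496],
       [  0.        , 397.36878335, 192.36191799],
       [  0.        ,   0.        ,   1.        ]]), 'pose': array([[ 2.92545439e-02,  9.97365947e-01, -6.63727358e-02,
         5.40513285e-01],
       [-9.99571992e-01,  2.91946223e-02, -1.87276550e-03,
         4.65090425e-02],
       [ 6.98944204e-05,  6.63991147e-02,  9.97793141e-01,
         9.05461148e-01],
       [ 0.00000000e+00,  0.00000000e+00,  0.00000000e+00,
         1.00000000e+00]])}
```

View pics/scene0.png

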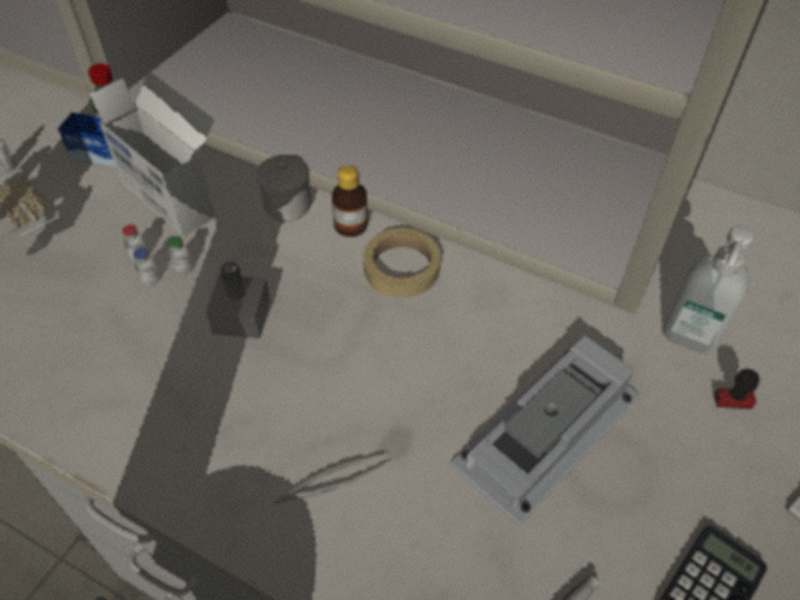

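View pics/top0.png

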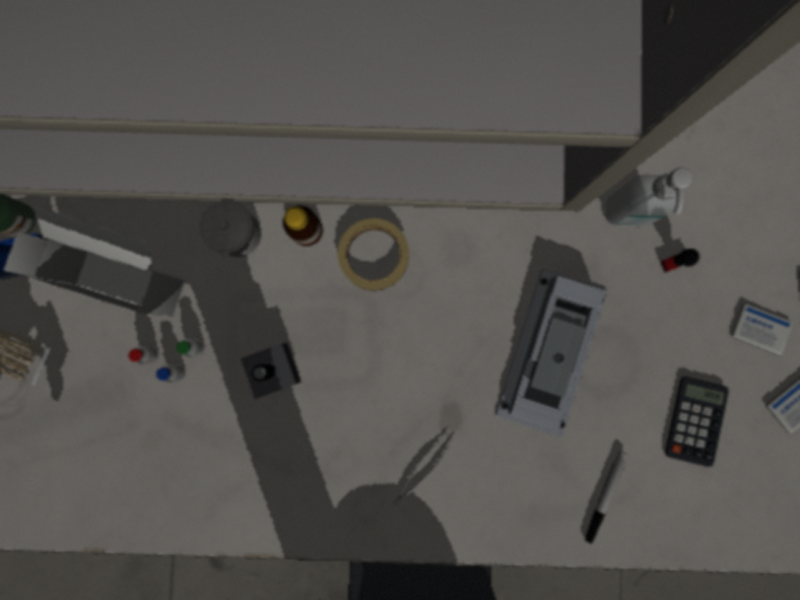

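The scene view shows the rail around (550,430), the holder around (237,305) with the pin head at (231,270), the tape at (402,262) and the bottle at (350,200). In the top view the rail is at (552,352) and the pin head at (262,372). I'll zoom in on the rail and the holder.

```bash
cat > h.py <<'E'
import cv2,numpy as np
from cell import *
def proj(n,P):
    m=camera_model(n);T=np.linalg.inv(m["pose"]);p=np.atleast_2d(P)@T[:3,:3].T+T[:3,3]
    q=np.c_[p[:,0],-p[:,1],-p[:,2]]@m["K"].T
    return q[:,:2]/q[:,2:]
def crop(im,x,y,w,h,s):
    g=im[y:y+h,x:x+w].astype(float); g=np.clip((g-g.min())/(np.percentile(g,99.5)-g.min()),0,1)**.7*255
    g=cv2.resize(g.astype(np.uint8),None,fx=s,fy=s,interpolation=cv2.INTER_CUBIC)
    for k in range(0,w,10): cv2.line(g,(k*s,0),(k*s,6 if k%50 else 14),(0,0,255),1)
    for k in range(0,h,10): cv2.line(g,(0,k*s),(6 if k%50 else 14,k*s),(0,0,255),1)
    return g
E
python3 - <<'E'
from h import *
t=np.mean([camera("top") for _ in range(3)],axis=0);s=np.mean([camera("scene") for _ in range(3)],axis=0)
np.savez("im0.npz",t=t,s=s)
a=crop(t,310,168,80,112,5);b=crop(s,286,210,80*1,112,5)
cv2.imwrite("pics/rail.png",np.hstack([a,b]))
b=crop(s,286,210,122,122,4)
cv2.imwrite("pics/rail.png",np.hstack([cv2.copyMakeBorder(crop(t,314,170,76,122,4),0,0,0,0,0),b]))
cv2.imwrite("pics/hold.png",np.hstack([crop(t,150,212,50,50,8),crop(s,125,162,50,60,8)[:400]]))
E
```

```text
(no output)
```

View pics/rail.png

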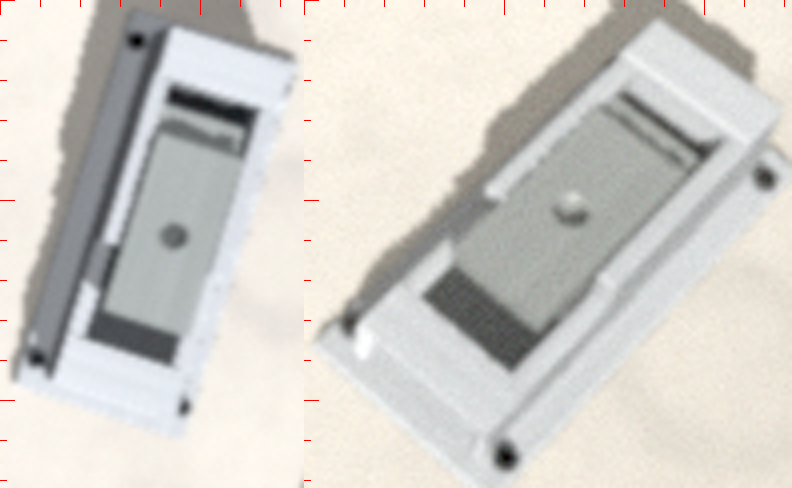

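View pics/hold.png

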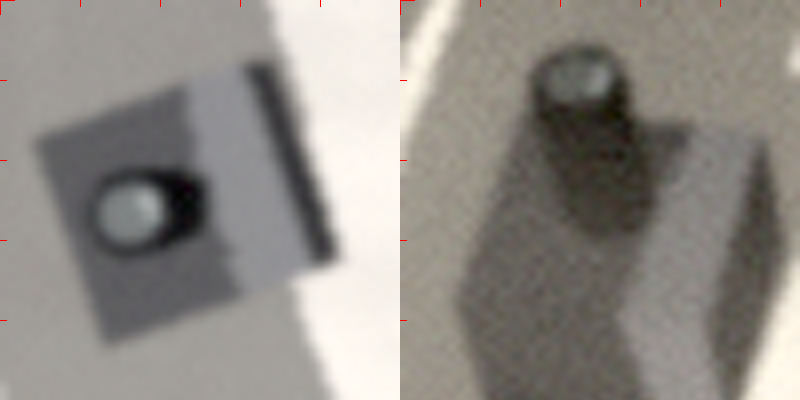

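The rail crops show the upper hole at (173,236) in the top crop and (571,208) in the scene crop. The stop's edge runs from (172,86) to (253,108) in the top crop. In the holder crops the head's top is at (130,212) and (580,75). I'll fit poses to these.

```bash
cat > fit.py <<'E'
from h import *
from scipy.optimize import least_squares
def tri(pt,ps):
    return least_squares(lambda X:np.r_[(proj("top",X)-pt).ravel(),(proj("scene",X)-ps).ravel()],[.5,0,.05])
T=lambda x,y:np.array([x/4+314,y/4+170]);S=lambda x,y:np.array([(x-304)/4+286,y/4+210])
r=tri(T(173,236),S(571,208));print("hole",r.x.round(4),r.fun.round(2))
r=tri(np.array([166.25,238.5]),np.array([147.5,171.4]));print("headtop",r.x.round(4),r.fun.round(2))
F=[("top",T(172,86),(60,25,52)),("top",T(253,108),(60,-25,52)),("top",T(13,380),(-116,50,6)),("top",T(182,435),(-116,-50,6)),
("top",T(120,245),(-35,25,47)),("scene",S(490,192),(-35,35,47)),("scene",S(316,335),(-116,50,6)),("scene",S(598,283),(-35,-25,47))]
def w(p,P):
    c,s=np.cos(p[2]),np.sin(p[2]);P=np.array(P)/1000
    return np.array([p[0]+c*P[0]-s*P[1],p[1]+s*P[0]+c*P[1],P[2]])
r=least_squares(lambda p:np.concatenate([(proj(n,w(p,P))[0]-u) for n,u,P in F]),[.5,-.15,-.3],loss="soft_l1")
p=r.x;print("rail",p.round(4));
for n,u,P in F: print(n,P,(proj(n,w(p,P))[0]-u).round(1))
# overlay
d=np.load("im0.npz");
G=[[(60,25,52),(60,-25,52)],[(-35,25,47),(72,25,47)],[(-35,-25,47),(72,-25,47)],[(-116,50,6),(-116,-50,6),(108,-50,6),(108,50,6),(-116,50,6)],[(-88,25,32),(-88,-25,32)],[(-35,35,47),(-35,25,47)],[(-35,-35,47),(-35,-25,47)]]
out=[]
for n,im,(x,y,ww,h) in(("top",d["t"],(314,170,76,122)),("scene",d["s"],(286,210,122,122))):
    g=crop(im,x,y,ww,h,4)
    for L in G:
        q=((np.array([proj(n,w(p,P))[0] for P in L])-[x,y]+.0)*4).astype(int)
        cv2.polylines(g,[q],False,(0,0,255),1)
    out.append(g)
cv2.imwrite("pics/ov.png",np.hstack(out))
E
python3 fit.py
```

```text
hole [ 0.5251 -0.1603  0.0525] [ 0.29 -0.13 -0.25  0.02]
headtop [0.4955 0.2369 0.095 ] [ 0.35 -0.2  -0.36 -0.03]
rail [ 0.5408 -0.1655 -0.2861]
top (60, 25, 52) [ 0.1 -0.1]
top (60, -25, 52) [2.1 1.6]
top (-116, 50, 6) [ 1.1 -1.2]
top (-116, -50, 6) [ 1.5 -0.9]
top (-35, 25, 47) [-0.5  2.2]
scene (-35, 35, 47) [-3.1 -0.2]
scene (-116, 50, 6) [ 0.7 -0.1]
scene (-35, -25, 47) [-2.2 -0.7]
```

View pics/ov.png

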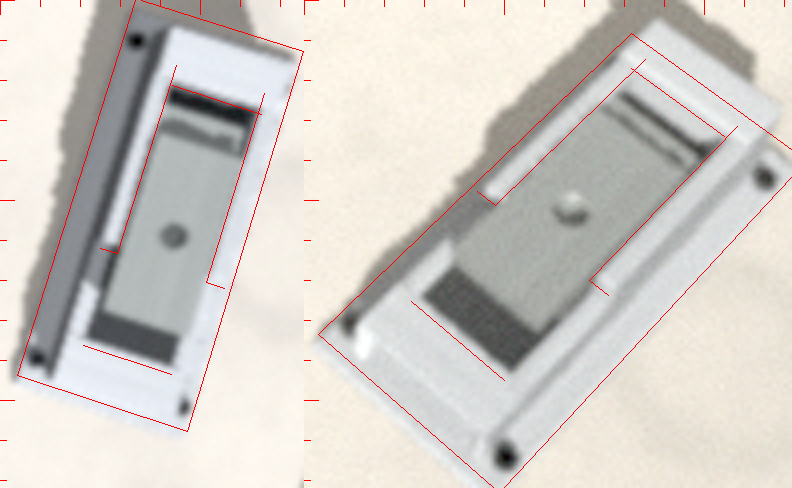

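The overlay fits to about 2 px, and the upper hole lies on the rail's centre line to about 0.6 mm. I'll move the shut gripper behind the plates, with its closing line along the rail.

```bash
cat > go.py <<'E'
from h import *
import sys
from scipy.spatial.transform import Rotation as R
RP=np.array([.5408,-.1655]);YW=-.2861
ex=np.array([np.cos(YW),np.sin(YW)]);ey=np.array([-ex[1],ex[0]])
def rw(x,y): return RP+(ex*x+ey*y)/1000
def st():
    o=observe();Q=R.from_rotvec(o["tool_rot"]);p=o["eef_pos"];d=p[:2]-RP
    print("t",round(o["clock"],2),"pos",p.round(4),"rail mm",(np.array([d@ex,d@ey,p[2]])*1000).round(1),"F",o["ft_force"].round(1),"Frail",(o["ft_force"][:2]@np.c_[ex,ey]).round(1),"w",round(o["width"],4),"gf",round(o["finger_force"],1))
    return o,Q,p
def go(t,yaw=None):   # shift cm and turn in tool axes; yaw=tool x world angle
    o,Q,p=st();s=Q.inv().apply(np.array(t)-p)*100
    z=np.zeros(3)
    if yaw is not None: z=(Q.inv()*R.from_euler("ZX",[yaw,np.pi])).as_rotvec()
    print("shift cm",s.round(2),"turn",z.round(3))
E
python3 -c "
from go import *
print(rw(-95,0));go([*rw(-95,0),.2],YW+np.pi/2)"
```

```text
[ 0.44966158 -0.13868977]
t 0.4 pos [0.161  0.4996 0.2312] rail mm [-552.   530.9  231.2] F [ 0.2 -0.3  0.3] Frail [ 0.3 -0.2] w 0.0851 gf 0.0
shift cm [-47.05 -51.9    3.13] turn [-0.     0.     1.545]
```

{"op": "step_arm", "data": {"steps": [[-47.05, -51.9, 3.1, 0, 0, 1.545, 1], [-47.05, -51.9, 3.1, 0, 0, 1.545, 1], [-47.05, -51.9, 3.1, 0, 0, 1.545, 1], [-47.05, -51.9, 3.1, 0, 0, 1.545, 1], [-47.05, -51.9, 3.1, 0, 0, 1.545, 1], [-47.05, -51.9, 3.1, 0, 0, 1.545, 1], [-47.05, -51.9, 3.1, 0, 0, 1.545, 1], [-47.05, -51.9, 3.1, 0, 0, 1.545, 1], [-47.05, -51.9, 3.1, 0, 0, 1.545, 1], [-47.05, -51.9, 3.1, 0, 0, 1.545, 1], [-47.05, -51.9, 3.1, 0, 0, 1.545, 1], [-47.05, -51.9, 3.1, 0, 0, 1.545, 1]]}}

```text
clock: 1.9
eef_pos: [0.4504, -0.1417, 0.1996]
tool_rot: [-2.519, -1.877, 0.001]
ft_force: [-0.6, 0.3, -0.2]
width: -0.0
finger_force: 0.0
```

```bash
python3 -c "
from go import *
go([*rw(-95,0),.1],YW+np.pi/2)
cv2.imwrite('pics/p1.png',np.hstack([crop(camera('top'),294,170,96,122,4),crop(camera('scene'),266,200,102,122,4)]))"
```

```text
t 1.9 pos [ 0.4504 -0.1417  0.1996] rail mm [-93.5  -2.7 199.6] F [-0.6  0.3 -0.2] Frail [-0.7  0.2] w -0.0 gf 0.0
shift cm [ 0.27 -0.15  9.96] turn [-0.001  0.    -0.004]
```

{"op": "step_arm", "data": {"steps": [[0.2, 0.2, 6, 0, 0, 0, 1], [0.2, 0.2, 12, 0, 0, 0, 1], [0.2, 0.2, 14, 0, 0, 0, 1], [0.2, 0.2, 16, 0, 0, 0, 1], [0.2, 0.2, 16.4, 0, 0, 0, 1], [0.2, 0.2, 16.4, 0, 0, 0, 1], [0.2, 0.2, 16.4, 0, 0, 0, 1]]}}

```text
clock: 2.88
eef_pos: [0.4528, -0.1371, 0.0374]
tool_rot: [2.514, 1.882, 0.002]
ft_force: [-1.3, 0.2, -0.4]
width: -0.0003
finger_force: 0.0
```

```bash
python3 -c "
from go import *
go([*rw(-90,0),.035],YW+np.pi/2)
cv2.imwrite('pics/p2.png',np.hstack([crop(camera('top'),294,170,96,122,4),crop(camera('scene'),266,200,102,122,4)]))"
```

```text
t 2.88 pos [ 0.4528 -0.1371  0.0374] rail mm [-92.5   2.4  37.4] F [-1.3  0.2 -0.4] Frail [-1.3 -0.2] w -0.0003 gf 0.0
shift cm [-0.24  0.24  0.24] turn [0.002 0.    0.001]
```

View pics/p2.png

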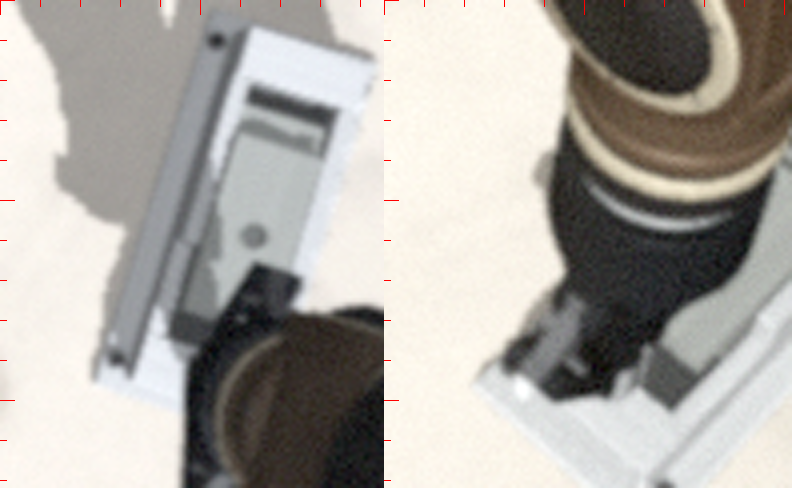

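The view shows the fingers at the near end of the rail, behind the plate, with the hole still at (255,236). Next I push towards the stop.

{"op": "step_arm", "data": {"steps": [[-0.2, 0.2, 0.25, 0, 0, 0, 1], [-0.2, 0.4, 0.25, 0, 0, 0, 1], [-0.2, 0.65, 0.25, 0, 0, 0, 1], [-0.2, 0.9, 0.25, 0, 0, 0, 1], [-0.2, 1.15, 0.25, 0, 0, 0, 1], [-0.2, 1.4, 0.25, 0, 0, 0, 1], [-0.2, 1.65, 0.25, 0, 0, 0, 1], [-0.2, 1.9, 0.25, 0, 0, 0, 1], [-0.2, 2.15, 0.25, 0, 0, 0, 1], [-0.2, 2.4, 0.25, 0, 0, 0, 1]]}}

```text
clock: 4.22
eef_pos: [0.4747, -0.146, 0.0337]
tool_rot: [-2.515, -1.882, 0.0]
ft_force: [-2.2, 0.3, 0.4]
width: 0.0003
finger_force: 1.3
```

```bash
python3 -c "
from go import *
st()"
```

```text
t 4.22 pos [ 0.4747 -0.146   0.0337] rail mm [-68.9   0.   33.7] F [-2.2  0.3  0.4] Frail [-2.2 -0.4] w 0.0003 gf 1.3
```

{"op": "step_arm", "data": {"steps": [[0, 0.15, 0, 0, 0, 0, 1], [0, 0.3, 0, 0, 0, 0, 1], [0, 0.45, 0, 0, 0, 0, 1], [0, 0.6, 0, 0, 0, 0, 1], [0, 0.75, 0, 0, 0, 0, 1], [0, 0.85, 0, 0, 0, 0, 1], [0, 0.95, 0, 0, 0, 0, 1]]}}

```text
clock: 5.1
eef_pos: [0.4838, -0.1487, 0.0338]
tool_rot: [-2.515, -1.882, -0.0]
ft_force: [-1.6, 0.6, 0.3]
width: -0.0
finger_force: 0.9
```

{"op": "step_arm", "data": {"steps": [[0, 0.1, 0, 0, 0, 0, 1], [0, 0.15, 0, 0, 0, 0, 1], [0, 0.2, 0, 0, 0, 0, 1]]}}

```text
clock: 5.48
eef_pos: [0.4856, -0.1492, 0.0338]
tool_rot: [-2.515, -1.882, -0.0]
ft_force: [-1.5, 0.2, 0.0]
width: -0.0001
finger_force: 0.8
```

```bash
python3 -c "
from go import *
st()"
```

```text
t 5.47 pos [ 0.4856 -0.1492  0.0338] rail mm [-57.5   0.   33.8] F [-1.5  0.2  0. ] Frail [-1.5 -0.2] w -0.0001 gf 0.8
```

{"op": "step_arm", "data": {"steps": [[0, 0.05, 0, 0, 0, 0, 1], [0, 0.1, 0, 0, 0, 0, 1], [0, 0.15, 0, 0, 0, 0, 1], [0, 0.2, 0, 0, 0, 0, 1]]}}

```text
clock: 5.98
eef_pos: [0.4876, -0.1498, 0.0338]
tool_rot: [2.515, 1.882, -0.0]
ft_force: [-1.5, 0.1, 0.6]
width: -0.0002
finger_force: 0.7
```

{"op": "step_arm", "data": {"steps": [[0, 0.05, 0, 0, 0, 0, 1], [0, 0.1, 0, 0, 0, 0, 1], [0, 0.15, 0, 0, 0, 0, 1]]}}

```text
clock: 6.35
eef_pos: [0.4884, -0.15, 0.0338]
tool_rot: [-2.515, -1.882, 0.001]
ft_force: [-5.4, 1.2, 2.8]
width: -0.0
finger_force: 2.7
```

{"op": "step_arm", "data": {"steps": [[0, 0.05, 0, 0, 0, 0, 1], [0, 0.1, 0, 0, 0, 0, 1], [0, 0.15, 0, 0, 0, 0, 1]]}}

```text
clock: 6.72
eef_pos: [0.4895, -0.1504, 0.0338]
tool_rot: [-2.514, -1.881, 0.002]
ft_force: [-5.7, 1.1, 2.8]
width: -0.0001
finger_force: 2.9
```

{"op": "step_arm", "data": {"steps": [[0, 0.05, 0, 0, 0, 0, 1], [0, 0.1, 0, 0, 0, 0, 1], [0, 0.15, 0, 0, 0, 0, 1]]}}

```text
clock: 7.1
eef_pos: [0.4909, -0.1508, 0.0338]
tool_rot: [-2.514, -1.881, 0.002]
ft_force: [-6.3, 1.5, 2.9]
width: -0.0
finger_force: 2.9
```

{"op": "step_arm", "data": {"steps": [[0, 0.05, 0, 0, 0, 0, 1], [0, 0.1, 0, 0, 0, 0, 1], [0, 0.15, 0, 0, 0, 0, 1]]}}

```text
clock: 7.48
eef_pos: [0.4924, -0.1512, 0.0338]
tool_rot: [-2.514, -1.881, 0.002]
ft_force: [-5.3, 1.7, 4.0]
width: 0.0001
finger_force: 2.9
```

```bash
python3 -c "
from go import *
st()"
```

```text
t 7.47 pos [ 0.4924 -0.1512  0.0338] rail mm [-50.5   0.   33.8] F [-5.3  1.7  4. ] Frail [-5.5  0.1] w 0.0001 gf 2.9
```

{"op": "step_arm", "data": {"steps": [[0, 0.05, 0, 0, 0, 0, 1], [0, 0.1, 0, 0, 0, 0, 1], [0, 0.15, 0, 0, 0, 0, 1], [0, 0.2, 0, 0, 0, 0, 1]]}}

```text
clock: 7.98
eef_pos: [0.4939, -0.1516, 0.0337]
tool_rot: [-2.514, -1.881, 0.002]
ft_force: [-8.2, 2.7, 6.2]
width: -0.0001
finger_force: 4.2
```

{"op": "step_arm", "data": {"steps": [[0, 0.05, 0, 0, 0, 0, 1], [0, 0.1, 0, 0, 0, 0, 1], [0, 0.15, 0, 0, 0, 0, 1]]}}

```text
clock: 8.35
eef_pos: [0.4939, -0.1517, 0.0337]
tool_rot: [-2.512, -1.88, 0.005]
ft_force: [-12.8, 2.9, 10.2]
width: 0.0001
finger_force: 6.7
```

{"op": "step_arm", "data": {"steps": [[0, 0.05, 0, 0, 0, 0, 1], [0, 0.1, 0, 0, 0, 0, 1], [0, 0.15, 0, 0, 0, 0, 1]]}}

```text
clock: 8.72
eef_pos: [0.4941, -0.1517, 0.0337]
tool_rot: [-2.511, -1.879, 0.007]
ft_force: [-17.9, 4.3, 14.4]
width: 0.0004
finger_force: 9.3
```

```bash
python3 -c "
from go import *
st()"
```

```text
t 8.72 pos [ 0.4941 -0.1517  0.0337] rail mm [-48.7   0.   33.7] F [-17.9   4.3  14.4] Frail [-18.4  -0.9] w 0.0004 gf 9.3
```

Both plates are against the stop, with the force risen to 18 N. I back off, lift, and head for the pin.

{"op": "step_arm", "data": {"steps": [[0, -0.6, 0, 0, 0, 0, 1], [0, -2, 0, 0, 0, 0, 1], [0, -3, 0, 0, 0, 0, 1], [0, -3, -6, 0, 0, 0, 0.5], [0, -3, -12, 0, 0, 0, 0], [0, -3, -16, 0, 0, 0, -0.3]]}}

```text
clock: 9.48
eef_pos: [0.4696, -0.1445, 0.1969]
tool_rot: [2.513, 1.88, 0.003]
ft_force: [0.7, 0.7, -0.6]
width: 0.0541
finger_force: 0.0
```

```bash
python3 -c "
from go import *
go([.4955,.2369,.16],YW+np.pi/2+.65)"
```

```text
t 9.47 pos [ 0.4696 -0.1445  0.1969] rail mm [-74.2   0.  196.9] F [ 0.7  0.7 -0.6] Frail [0.5 0.9] w 0.0541 gf 0.0
shift cm [37.32 -8.29  3.66] turn [ 0.003  0.001 -0.65 ]
```

{"op": "step_arm", "data": {"steps": [[37.3, -8.3, 3.6, 0, 0, -0.65, -0.3], [37.3, -8.3, 3.6, 0, 0, -0.65, -0.3], [37.3, -8.3, 3.6, 0, 0, -0.65, -0.3], [37.3, -8.3, 3.6, 0, 0, -0.65, -0.3], [37.3, -8.3, 3.6, 0, 0, -0.65, -0.3], [37.3, -8.3, 3.6, 0, 0, -0.65, -0.3], [37.3, -8.3, 3.6, 0, 0, -0.65, -0.3], [37.3, -8.3, 3.6, 0, 0, -0.65, -0.3], [37.3, -8.3, 3.6, 0, 0, -0.65, -0.3], [37.3, -8.3, 3.6, 0, 0, -0.65, -0.3]]}}

```text
clock: 10.72
eef_pos: [0.4951, 0.2355, 0.1582]
tool_rot: [1.785, 2.585, 0.001]
ft_force: [-0.2, -0.0, 1.0]
width: 0.0557
finger_force: 0.0
```

```bash
python3 -c "
from go import *
go([.4955,.2369,.052],YW+np.pi/2+.65)
t=np.mean([camera('top') for _ in range(3)],axis=0);s=np.mean([camera('scene') for _ in range(3)],axis=0)
cv2.imwrite('pics/p3.png',np.hstack([crop(t,324,185,55,100,6)[:,:330],crop(s,316,220,75,100,6)]))"
```

```text
t 10.72 pos [0.4951 0.2355 0.1582] rail mm [-157.   371.8  158.2] F [-0.2 -0.   1. ] Frail [-0.2 -0.1] w 0.0557 gf 0.0
shift cm [ 0.12  0.08 10.62] turn [ 0.001  0.    -0.002]
```

View pics/p3.png

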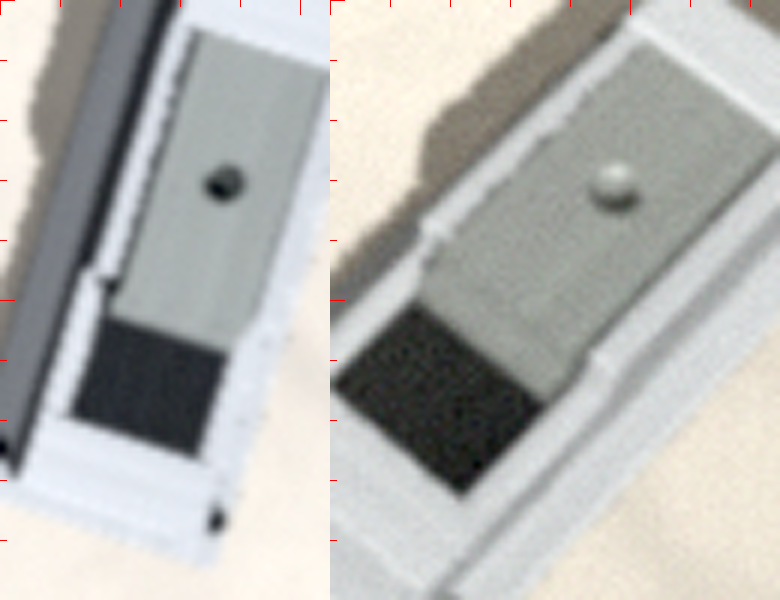

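Both plates touch the stop. The aligned hole is at (224,184) in the top crop and (615,187) in the scene crop. I measure the hole and descend on the pin.

```bash
python3 -c "
from go import *
from scipy.optimize import least_squares
a=np.array([361.33,215.67])-.42;b=np.array([363.5,251.2])-.42
for nm,a,b in(('hole',a,b),('head',np.array([166.25,238.5])-.44,np.array([147.5,171.4])-.44)):
    r=least_squares(lambda X:np.r_[(proj('top',X)-a).ravel(),(proj('scene',X)-b).ravel()],[.5,0,.05]);d=r.x[:2]-RP
    print(nm,r.x.round(4),r.fun.round(2),(d@ex*1000).round(1),(d@ey*1000).round(1))
"
```

```text
hole [ 0.5547 -0.1679  0.0521] [ 0.29 -0.13 -0.25  0.03] 14.0 1.6
head [0.4962 0.2381 0.0948] [ 0.22 -0.12 -0.22 -0.02] -156.7 374.6
```

{"op": "step_arm", "data": {"steps": [[0.1, 0, 4, 0, 0, 0, -0.3], [0.1, 0, 8, 0, 0, 0, -0.3], [0.1, 0, 10, 0, 0, 0, -0.3], [0.1, 0, 10.5, 0, 0, 0, -0.3], [0.1, 0, 10.5, 0, 0, 0, -0.3]]}}

```text
clock: 11.65
eef_pos: [0.4948, 0.2379, 0.0532]
tool_rot: [1.783, 2.587, 0.0]
ft_force: [0.6, -0.8, -1.1]
width: 0.0557
finger_force: 0.0
```

{"op": "step_arm", "data": {"steps": [[0, 0, 0, 0, 0, 0, 0.2], [0, 0, 0, 0, 0, 0, 0.3], [0, 0, 0, 0, 0, 0, 0.6], [0, 0, 0, 0, 0, 0, 1], [0, 0, 0, 0, 0, 0, 1], [0, 0, 0, 0, 0, 0, 1]]}}

```text
clock: 12.4
eef_pos: [0.495, 0.238, 0.0537]
tool_rot: [1.782, 2.586, 0.002]
ft_force: [-1.3, -1.0, 5.7]
width: 0.0204
finger_force: 58.4
```

```bash
python3 -c "
from go import *
st(); print(observe()['wrist_torque'])"
```

```text
t 12.4 pos [0.495  0.238  0.0537] rail mm [-157.8  374.2   53.7] F [-1.3 -1.   5.7] Frail [-1.  -1.3] w 0.0204 gf 58.4
[-0.1105571   0.22647257 -0.07481011]
```

The head is gripped at 58 N. I lift it out.

{"op": "step_arm", "data": {"steps": [[0, 0, -0.5, 0, 0, 0, 1], [0, 0, -2, 0, 0, 0, 1], [0, 0, -4.5, 0, 0, 0, 1], [0, 0, -7.5, 0, 0, 0, 1], [0, 0, -10, 0, 0, 0, 1], [0, 0, -11, 0, 0, 0, 1], [0, 0, -11, 0, 0, 0, 1]]}}

```text
clock: 13.28
eef_pos: [0.4949, 0.2379, 0.1634]
tool_rot: [1.782, 2.586, 0.002]
ft_force: [-0.7, -0.5, -0.4]
width: 0.0208
finger_force: 58.6
```

```bash
python3 -c "
from go import *
go([.5547,-.1679,.165],YW+np.pi/2)"
```

```text
t 13.28 pos [0.4949 0.2379 0.1634] rail mm [-157.9  374.1  163.4] F [-0.7 -0.5 -0.4] Frail [-0.5 -0.7] w 0.0208 gf 58.6
shift cm [-40.05  -8.86  -0.18] turn [ 0.001 -0.     0.65 ]
```

{"op": "step_arm", "data": {"steps": [[-40.1, -8.9, 0, 0, 0, 0.65, 1], [-40.1, -8.9, 0, 0, 0, 0.65, 1], [-40.1, -8.9, 0, 0, 0, 0.65, 1], [-40.1, -8.9, 0, 0, 0, 0.65, 1], [-40.1, -8.9, 0, 0, 0, 0.65, 1], [-40.1, -8.9, 0, 0, 0, 0.65, 1], [-40.1, -8.9, 0, 0, 0, 0.65, 1], [-40.1, -8.9, 0, 0, 0, 0.65, 1], [-40.1, -8.9, 0, 0, 0, 0.65, 1], [-40.1, -8.9, 3, 0, 0, 0.65, 1], [-40.1, -8.9, 5, 0, 0, 0.65, 1], [-40.1, -8.9, 5, 0, 0, 0.65, 1]]}}

```text
clock: 14.78
eef_pos: [0.5528, -0.1667, 0.1111]
tool_rot: [-2.511, -1.883, 0.003]
ft_force: [0.5, 0.5, -1.0]
width: 0.0204
finger_force: 58.8
```

```bash
python3 -c "
from go import *
go([.5547,-.1679,.115],YW+np.pi/2)
t=np.mean([camera('top') for _ in range(3)],axis=0);s=np.mean([camera('scene') for _ in range(3)],axis=0)
cv2.imwrite('pics/p4.png',np.hstack([crop(t,324,185,55,100,6)[:,:330],crop(s,316,200,75,100,6)]))"
```

```text
t 14.78 pos [ 0.5528 -0.1667  0.1111] rail mm [ 11.9   2.2 111.1] F [ 0.5  0.5 -1. ] Frail [0.3 0.6] w 0.0204 gf 58.8
shift cm [-0.06  0.21 -0.39] turn [-0.004 -0.     0.002]
```

View pics/p4.png

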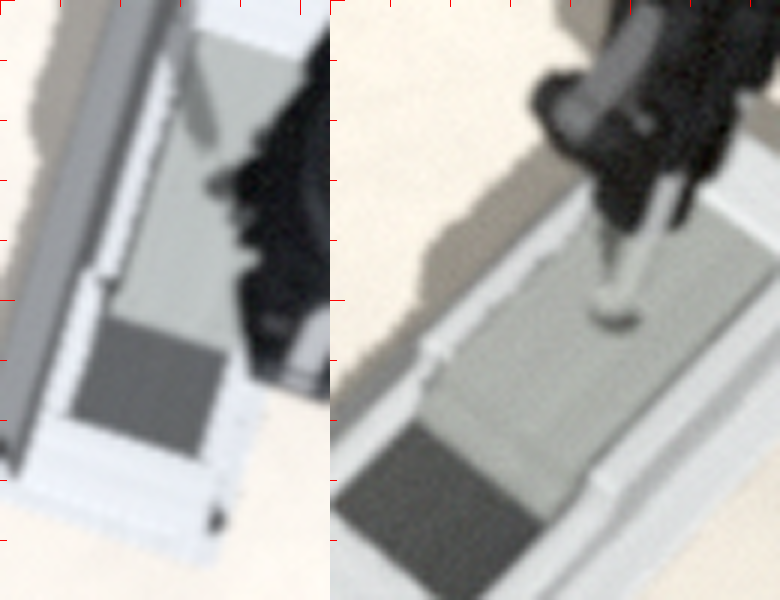

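The pin's nose is just over the hole, with the nose near (605,295) and the hole at (615,307) in the scene crop. I compare this with the projected positions.

```bash
python3 -c "
from go import *
f=lambda P:((proj('scene',P)-[316,200]+.42)*6+[330,0]).round(0)
for z in(.0624,.09,.1024): print(z,f([.5528,-.1667,z]))
print('hole',f([.5547,-.1679,.05]),f([.5547,-.1679,.0624]))
J=[f([.5528+.01*a,-.1667+.01*b,.0624])-f([.5528,-.1667,.0624]) for a,b in((1,0),(0,1))];print(J)
t=camera('scene');g=cv2.cvtColor(t,cv2.COLOR_BGR2GRAY)
print(g[242:257,355:376])
"
```

```text
0.0624 [[614. 291.]]
0.09 [[631. 239.]]
0.1024 [[640. 214.]]
hole [[612. 311.]] [[620. 288.]]
[array([[ 12., -26.]]), array([[-33., -14.]])]
[[134 136 138 135 134 126  98  88  93 117 132 142 147 146 137 125 135 130
  135 133 131]
 [133 134 133 128 133 123 108  95 105 121 133 146 144 143 130 128 130 130
  135 136 137]
 [133 131 133 133 135 130 120 105 109 126 144 149 144 139 129 124 134 133
  136 137 137]
 [129 137 130 136 135 130 124 114 119 132 141 145 146 132 126 126 131 137
  138 137 133]
 [133 133 133 133 132 131 124 117 122 138 144 144 141 131 122 130 131 138
  134 136 136]
 [133 137 136 136 137 136 135 127 131 140 149 144 138 130 130 131 138 138
  135 134 136]
 [132 133 131 137 137 142 142 140 140 145 147 146 138 131 134 137 141 136
  133 135 135]
 [138 132 135 133 132 139 144 145 140 150 150 143 141 131 134 135 136 135
  135 133 132]
 [135 136 131 129 132 134 139 142 141 138 142 137 138 133 139 140 137 136
  133 133 132]
 [131 133 130 125 122 125 124 133 135 126 120 115 129 133 138 132 131 133
  133 134 135]
 [131 137 131 125 113 104 111 114 112 110 102  99 110 125 137 136 131 132
  132 133 135]
 [136 129 135 130 114 104 100  88  90  86  82  89 104 126 130 134 132 129
  133 129 132]
 [129 136 131 130 122 115  98  93  87  89  87  95 114 128 132 131 129 130
  133 134 134]
 [133 135 133 134 133 130 118 110 103 106 107 116 127 133 129 132 132 132
  131 131 134]
 [133 132 140 134 134 134 132 129 125 128 130 127 132 133 131 132 133 133
  134 134 136]]
```

```bash
python3 -c "
from go import *
s=np.mean([camera('scene') for _ in range(6)],axis=0)
x,y=345,215
g=crop(s,x,y,50,45,13)
o=observe();p=o['eef_pos'];from scipy.spatial.transform import Rotation as R
ax=-R.from_rotvec(o['tool_rot']).apply([0,0,1]);print(ax,p)
C=camera_model('scene')['pose'][:3,3]
v=p-C;n=np.cross(v,[0,0,1]);n/=np.linalg.norm(n)
for k in(-.006,.006):
    q=[((proj('scene',p+ax*(z-p[2])+n*k)[0]-[x,y]+.5)*13).astype(int) for z in(.0624,.112)]
    cv2.line(g,tuple(map(int,q[0])),tuple(map(int,q[1])),(0,0,255),1)
cv2.imwrite('pics/p5.png',g)"
```

```text
[-1.10613506e-04  4.42368171e-05  9.99999993e-01] [ 0.55416872 -0.1687363   0.11287429]
```

View pics/p5.png

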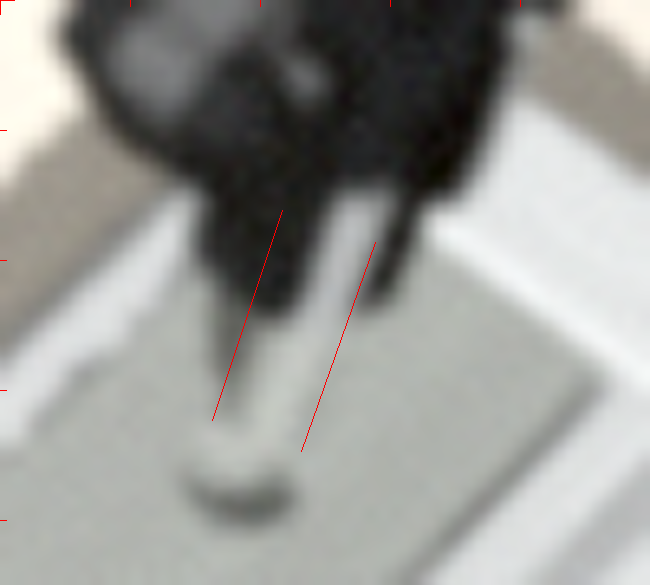

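The pin is upright, and its right edge lies on the predicted line to within half a pixel. Now I descend and feel for the hole.

{"op": "step_arm", "data": {"steps": [[0.08, 0, 0.4, 0, 0, 0, 1], [0.08, 0, 0.8, 0, 0, 0, 1], [0.08, 0, 1.1, 0, 0, 0, 1], [0.08, 0, 1.3, 0, 0, 0, 1], [0.08, 0, 1.5, 0, 0, 0, 1], [0.08, 0, 1.6, 0, 0, 0, 1], [0.08, 0, 1.65, 0, 0, 0, 1]]}}

```text
clock: 16.3
eef_pos: [0.5544, -0.1679, 0.0963]
tool_rot: [2.515, 1.882, 0.0]
ft_force: [-0.8, 1.0, -1.1]
width: 0.0208
finger_force: 58.8
```

```bash
python3 -c "
from go import *
o=st();print(o[0]['wrist_torque'])"
```

```text
t 16.3 pos [ 0.5544 -0.1679  0.0963] rail mm [13.7  1.6 96.3] F [-0.8  1.  -1.1] Frail [-1.1  0.8] w 0.0208 gf 58.8
[ 0.02842174 -0.06148396 -0.00694841]
```

{"op": "step_arm", "data": {"steps": [[0, 0, 0.15, 0, 0, 0, 1], [0, 0, 0.3, 0, 0, 0, 1], [0, 0, 0.45, 0, 0, 0, 1], [0, 0, 0.6, 0, 0, 0, 1]]}}

```text
clock: 16.8
eef_pos: [0.5544, -0.1678, 0.0902]
tool_rot: [-2.515, -1.882, 0.0]
ft_force: [-0.2, 0.1, -0.4]
width: 0.0203
finger_force: 58.8
```

{"op": "step_arm", "data": {"steps": [[0, 0, 0.15, 0, 0, 0, 1], [0, 0, 0.3, 0, 0, 0, 1], [0, 0, 0.4, 0, 0, 0, 1], [0, 0, 0.45, 0, 0, 0, 1]]}}

```text
clock: 17.3
eef_pos: [0.5546, -0.1679, 0.0884]
tool_rot: [2.514, 1.881, 0.002]
ft_force: [-4.7, 1.9, 17.9]
width: 0.0204
finger_force: 60.6
```

```bash
python3 -c "
from go import *
o=st();print(o[0]['wrist_torque'])"
```

```text
t 17.3 pos [ 0.5546 -0.1679  0.0884] rail mm [13.9  1.5 88.4] F [-4.7  1.9 17.9] Frail [-5.   0.5] w 0.0204 gf 60.6
[ 0.4924259   1.56995687 -0.02048883]
```

The nose passed the upper hole and touched at the lower plate's top, with a sideways force of -5 N along the rail. I relieve it and try 1 mm towards the robot.

{"op": "step_arm", "data": {"steps": [[0, 0, -0.3, 0, 0, 0, 1], [0, -0.1, -0.3, 0, 0, 0, 1], [0, -0.1, -0.2, 0, 0, 0, 1], [0, -0.1, -0.15, 0, 0, 0, 1], [0, -0.1, -0.1, 0, 0, 0, 1]]}}

```text
clock: 17.92
eef_pos: [0.5539, -0.1678, 0.0885]
tool_rot: [2.514, 1.881, 0.002]
ft_force: [-3.9, 0.6, 14.3]
width: 0.0203
finger_force: 60.2
```

```bash
python3 -c "
from go import *
o=st();print(o[0]['wrist_torque'])"
```

```text
t 17.93 pos [ 0.5539 -0.1678  0.0885] rail mm [13.2  1.5 88.5] F [-3.9  0.6 14.3] Frail [-3.9 -0.5] w 0.0203 gf 60.2
[0.28912837 0.94884631 0.01488956]
```

{"op": "step_arm", "data": {"steps": [[0, 0, -0.15, 0, 0, 0, 1], [0.05, 0, -0.15, 0, 0, 0, 1], [0.1, 0, -0.15, 0, 0, 0, 1], [0.15, 0, -0.15, 0, 0, 0, 1]]}}

```text
clock: 18.42
eef_pos: [0.554, -0.1671, 0.0886]
tool_rot: [2.514, 1.88, -0.002]
ft_force: [-1.5, -3.7, 6.1]
width: 0.0209
finger_force: 59.0
```

```bash
python3 -c "
from go import *
st()"
```

```text
t 18.43 pos [ 0.554  -0.1671  0.0886] rail mm [13.1  2.2 88.6] F [-1.5 -3.7  6.1] Frail [-0.4 -4. ] w 0.0209 gf 59.0
```

{"op": "step_arm", "data": {"steps": [[-0.1, 0, 0, 0, 0, 0, 1], [-0.2, 0, 0, 0, 0, 0, 1], [-0.25, 0, 0, 0, 0, 0, 1], [-0.3, 0, 0, 0, 0, 0, 1]]}}

```text
clock: 18.92
eef_pos: [0.5536, -0.1682, 0.0886]
tool_rot: [-2.514, -1.882, -0.004]
ft_force: [1.5, 2.8, 5.0]
width: 0.0205
finger_force: 59.1
```

```bash
python3 -c "
from go import *
st()"
```

```text
t 18.93 pos [ 0.5536 -0.1682  0.0886] rail mm [13.1  1.  88.6] F [1.5 2.8 5. ] Frail [0.7 3.2] w 0.0205 gf 59.1
```

{"op": "step_arm", "data": {"steps": [[0.15, 0, 0, 0, 0, 0, 1], [0.15, 0.05, 0, 0, 0, 0, 1], [0.15, 0.1, 0, 0, 0, 0, 1], [0.15, 0.15, 0, 0, 0, 0, 1], [0.15, 0.2, 0, 0, 0, 0, 1]]}}

```text
clock: 19.55
eef_pos: [0.5542, -0.1678, 0.0886]
tool_rot: [-2.514, -1.881, 0.002]
ft_force: [-5.8, 1.7, 9.6]
width: 0.0204
finger_force: 59.8
```

```bash
python3 -c "
from go import *
st()"
```

```text
t 19.55 pos [ 0.5542 -0.1678  0.0886] rail mm [13.5  1.6 88.6] F [-5.8  1.7  9.6] Frail [-6.1 -0. ] w 0.0204 gf 59.8
```

{"op": "step_arm", "data": {"steps": [[0, 0, -0.15, 0, 0, 0, 1], [0, -0.25, -0.15, 0, 0, 0, 1], [0, -0.25, -0.1, 0, 0, 0, 1], [0, -0.25, 0, 0, 0, 0, 1], [0, -0.25, 0.05, 0, 0, 0, 1]]}}

```text
clock: 20.18
eef_pos: [0.553, -0.1674, 0.0885]
tool_rot: [2.515, 1.882, 0.001]
ft_force: [-2.6, 0.8, 8.0]
width: 0.0208
finger_force: 59.6
```

```bash
python3 -c "
from go import *
st()"
```

```text
t 20.18 pos [ 0.553  -0.1674  0.0885] rail mm [12.2  1.6 88.5] F [-2.6  0.8  8. ] Frail [-2.7  0.1] w 0.0208 gf 59.6
```

Everything I felt matches plain friction, with a ratio of about 0.63, so the nose is resting on the lower plate. In the earlier top crop, the visible near edge is about 58 mm from the hole. The lower plate therefore still protrudes 6–7 mm, because the tapered fingers didn't push both plates flush. I'll lift the pin out and use its straight shank to push the lower plate flush.

{"op": "step_arm", "data": {"steps": [[0, 0, -0.5, 0, 0, 0, 1], [0, 0, -1.5, 0, 0, 0, 1], [0, 0, -2.6, 0, 0, 0, 1], [0, 0, -2.6, 0, 0, 0, 1], [0, -4, -2.6, 0, 0, 0, 1], [0, -8, -2.6, 0, 0, 0, 1], [0, -8, -2.6, 0, 0, 0, 1], [0, -8, -1, 0, 0, 0, 1], [0, -8, 0.5, 0, 0, 0, 1], [0, -8, 0.55, 0, 0, 0, 1], [0, -8, 0.55, 0, 0, 0, 1]]}}

```text
clock: 21.55
eef_pos: [0.4763, -0.1449, 0.0818]
tool_rot: [-2.515, -1.882, 0.001]
ft_force: [-0.7, -0.3, -0.6]
width: 0.0204
finger_force: 59.1
```

```bash
python3 -c "
from go import *
st()
t=np.mean([camera('top') for _ in range(3)],axis=0);s=np.mean([camera('scene') for _ in range(3)],axis=0)
cv2.imwrite('pics/p6.png',np.hstack([crop(t,324,185,55,100,6)[:,:330],crop(s,316,220,75,100,6)]))"
```

```text
t 21.55 pos [ 0.4763 -0.1449  0.0818] rail mm [-67.7   1.6  81.8] F [-0.7 -0.3 -0.6] Frail [-0.6 -0.5] w 0.0204 gf 59.1
```

{"op": "step_arm", "data": {"steps": [[0, 0.4, 0, 0, 0, 0, 1], [0, 0.8, 0, 0, 0, 0, 1], [0, 1.1, 0, 0, 0, 0, 1], [0, 1.3, 0, 0, 0, 0, 1], [0, 1.5, 0, 0, 0, 0, 1], [0, 1.6, 0, 0, 0, 0, 1], [0, 1.7, 0, 0, 0, 0, 1]]}}

```text
clock: 22.72
eef_pos: [0.4925, -0.1497, 0.0823]
tool_rot: [-2.515, -1.882, 0.0]
ft_force: [0.2, 0.8, -0.5]
width: 0.0206
finger_force: 59.1
```

{"op": "step_arm", "data": {"steps": [[0, 0.1, 0, 0, 0, 0, 1], [0, 0.2, 0, 0, 0, 0, 1], [0, 0.3, 0, 0, 0, 0, 1]]}}

```text
clock: 23.1
eef_pos: [0.4952, -0.1505, 0.0823]
tool_rot: [-2.515, -1.882, 0.0]
ft_force: [-2.1, 0.1, 1.6]
width: 0.0207
finger_force: 59.1
```

{"op": "step_arm", "data": {"steps": [[0, 0.1, 0, 0, 0, 0, 1], [0, 0.2, 0, 0, 0, 0, 1]]}}

```text
clock: 23.35
eef_pos: [0.4958, -0.1506, 0.0821]
tool_rot: [-2.513, -1.881, 0.003]
ft_force: [-6.9, 1.3, 3.6]
width: 0.0207
finger_force: 59.5
```

```bash
python3 -c "
from go import *
st()"
```

```text
t 23.35 pos [ 0.4958 -0.1506  0.0821] rail mm [-47.4   1.5  82.1] F [-6.9  1.3  3.6] Frail [-7.  -0.7] w 0.0207 gf 59.5
```

{"op": "step_arm", "data": {"steps": [[0, 0.05, 0, 0, 0, 0, 1], [0, 0.1, 0, 0, 0, 0, 1]]}}

```text
clock: 23.6
eef_pos: [0.4966, -0.1509, 0.0821]
tool_rot: [-2.513, -1.881, 0.003]
ft_force: [-6.4, 1.9, 3.8]
width: 0.0209
finger_force: 59.5
```

```bash
python3 -c "
from go import *
st()"
```

```text
t 23.6 pos [ 0.4966 -0.1509  0.0821] rail mm [-46.5   1.5  82.1] F [-6.4  1.9  3.8] Frail [-6.7  0. ] w 0.0209 gf 59.5
```

Moving at a steady 6.5 N. Continue.

{"op": "step_arm", "data": {"steps": [[0, 0.06, 0, 0, 0, 0, 1], [0, 0.12, 0, 0, 0, 0, 1], [0, 0.18, 0, 0, 0, 0, 1]]}}

```text
clock: 23.98
eef_pos: [0.4973, -0.1511, 0.082]
tool_rot: [-2.512, -1.88, 0.005]
ft_force: [-10.8, 3.1, 8.0]
width: 0.0203
finger_force: 60.0
```

{"op": "step_arm", "data": {"steps": [[0, 0.05, 0, 0, 0, 0, 1], [0, 0.1, 0, 0, 0, 0, 1]]}}

```text
clock: 24.22
eef_pos: [0.4983, -0.1513, 0.082]
tool_rot: [-2.512, -1.88, 0.005]
ft_force: [-9.1, 2.4, 6.6]
width: 0.0204
finger_force: 60.0
```

```bash
python3 -c "
from go import *
st()"
```

```text
t 24.23 pos [ 0.4983 -0.1513  0.082 ] rail mm [-44.7   1.6  82. ] F [-9.1  2.4  6.6] Frail [-9.4 -0.3] w 0.0204 gf 60.0
```

{"op": "step_arm", "data": {"steps": [[0, 0.05, 0, 0, 0, 0, 1], [0, 0.1, 0, 0, 0, 0, 1]]}}

```text
clock: 24.48
eef_pos: [0.4992, -0.1516, 0.0819]
tool_rot: [-2.512, -1.88, 0.005]
ft_force: [-9.7, 3.3, 5.3]
width: 0.0204
finger_force: 60.0
```

{"op": "step_arm", "data": {"steps": [[0, 0.05, 0, 0, 0, 0, 1], [0, 0.05, 0, 0, 0, 0, 1]]}}

```text
clock: 24.72
eef_pos: [0.4998, -0.1518, 0.0819]
tool_rot: [-2.512, -1.88, 0.005]
ft_force: [-8.4, 2.3, 6.3]
width: 0.0207
finger_force: 60.0
```

```bash
python3 -c "
from go import *
st()"
```

```text
t 24.73 pos [ 0.4998 -0.1518  0.0819] rail mm [-43.2   1.6  81.9] F [-8.4  2.3  6.3] Frail [-8.7 -0.1] w 0.0207 gf 60.0
```

{"op": "step_arm", "data": {"steps": [[0, 0.05, 0, 0, 0, 0, 1], [0, 0.1, 0, 0, 0, 0, 1]]}}

```text
clock: 24.98
eef_pos: [0.5004, -0.1519, 0.0819]
tool_rot: [-2.512, -1.879, 0.005]
ft_force: [-9.1, 2.8, 4.4]
width: 0.0206
finger_force: 60.0
```

{"op": "step_arm", "data": {"steps": [[0, 0.05, 0, 0, 0, 0, 1], [0, 0.1, 0, 0, 0, 0, 1]]}}

```text
clock: 25.22
eef_pos: [0.5019, -0.1524, 0.0818]
tool_rot: [-2.512, -1.88, 0.005]
ft_force: [-8.3, 2.7, 4.7]
width: 0.0205
finger_force: 59.9
```

```bash
python3 -c "
from go import *
st()"
```

```text
t 25.23 pos [ 0.5019 -0.1524  0.0818] rail mm [-41.1   1.6  81.8] F [-8.3  2.7  4.7] Frail [-8.7  0.2] w 0.0205 gf 59.9
```

{"op": "step_arm", "data": {"steps": [[0, 0.05, 0, 0, 0, 0, 1], [0, 0.1, 0, 0, 0, 0, 1]]}}

```text
clock: 25.48
eef_pos: [0.5025, -0.1526, 0.0818]
tool_rot: [-2.512, -1.88, 0.005]
ft_force: [-11.0, 2.1, 6.2]
width: 0.0206
finger_force: 60.0
```

{"op": "step_arm", "data": {"steps": [[0, 0.05, 0, 0, 0, 0, 1], [0, 0.1, 0, 0, 0, 0, 1]]}}

```text
clock: 25.72
eef_pos: [0.5027, -0.1527, 0.0818]
tool_rot: [-2.511, -1.879, 0.006]
ft_force: [-12.7, 3.2, 8.8]
width: 0.0208
finger_force: 60.2
```

```bash
python3 -c "
from go import *
st()"
```

```text
t 25.73 pos [ 0.5027 -0.1527  0.0818] rail mm [-40.2   1.6  81.8] F [-12.7   3.2   8.8] Frail [-13.1  -0.5] w 0.0208 gf 60.2
```

{"op": "step_arm", "data": {"steps": [[0, 0.04, 0, 0, 0, 0, 1], [0, 0.04, 0, 0, 0, 0, 1]]}}

```text
clock: 25.98
eef_pos: [0.5027, -0.1527, 0.0818]
tool_rot: [-2.511, -1.879, 0.007]
ft_force: [-13.1, 3.9, 8.2]
width: 0.0206
finger_force: 60.3
```

{"op": "step_arm", "data": {"steps": [[0, -0.3, 0, 0, 0, 0, 1], [0, -1.0, 0, 0, 0, 0, 1], [0, -1.0, -1.5, 0, 0, 0, 1], [0, -1.0, -3.5, 0, 0, 0, 1], [0, -1.0, -3.5, 0, 0, 0, 1]]}}

```text
clock: 26.6
eef_pos: [0.4988, -0.1516, 0.1198]
tool_rot: [2.512, 1.88, 0.005]
ft_force: [-1.4, -0.8, -0.6]
width: 0.0207
finger_force: 59.1
```

```bash
python3 -c "
from go import *
o=st();p=o[2]
ax=-o[1].apply([0,0,1])
t=np.mean([camera('top') for _ in range(4)],axis=0);s=np.mean([camera('scene') for _ in range(4)],axis=0)
np.savez('im7.npz',t=t,s=s)
x,y=325,200
g=crop(s,x,y,60,75,8)
C=camera_model('scene')['pose'][:3,3]
v=p-C;n=np.cross(v,[0,0,1]);n/=np.linalg.norm(n)
for k in(-.006,.006):
    q=[((proj('scene',p+ax*(z-p[2])+n*k)[0]-[x,y]+.5)*8).astype(int) for z in(p[2]-.0487,p[2])]
    cv2.line(g,tuple(map(int,q[0])),tuple(map(int,q[1])),(0,0,255),1)
cv2.imwrite('pics/p7.png',np.hstack([g,crop(t,335,195,39,75,8)]))"
```

```text
t 26.6 pos [ 0.4988 -0.1516  0.1198] rail mm [-44.2   1.5 119.8] F [-1.4 -0.8 -0.6] Frail [-1.1 -1.1] w 0.0207 gf 59.1
```

View pics/p7.png

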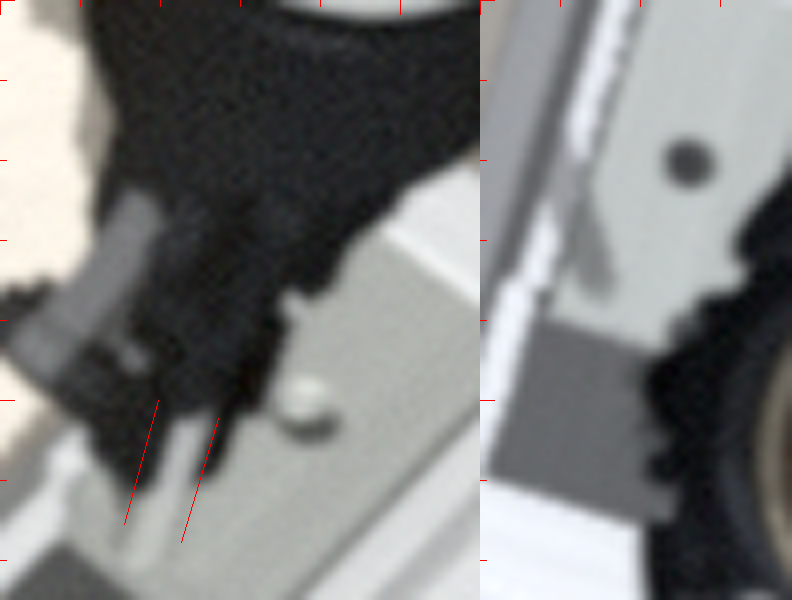

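The hole is now uniformly dark at (690,163), and the plates' near edge is 51 mm from it, so the plates are flush. The upper plate hasn't moved. I go back over the hole.

{"op": "step_arm", "data": {"steps": [[0, 3, 0, 0, 0, 0, 1], [0, 5.6, 0, 0, 0, 0, 1], [0, 5.6, 0, 0, 0, 0, 1], [0, 5.6, 0, 0, 0, 0, 1], [0, 5.6, 0, 0, 0, 0, 1]]}}

```text
clock: 27.62
eef_pos: [0.5499, -0.1666, 0.1173]
tool_rot: [-2.515, -1.882, 0.001]
ft_force: [-0.4, 0.2, -0.5]
width: 0.0205
finger_force: 59.1
```

```bash
python3 -c "
from go import *
go([*rw(13.8,1.6),.101],YW+np.pi/2)"
```

```text
t 27.62 pos [ 0.5499 -0.1666  0.1173] rail mm [  9.    1.6 117.3] F [-0.4  0.2 -0.5] Frail [-0.4  0.1] w 0.0205 gf 59.1
shift cm [0.   0.48 1.63] turn [-0.001  0.     0.   ]
```

{"op": "step_arm", "data": {"steps": [[0, 0.48, 0.4, 0, 0, 0, 1], [0, 0.48, 0.8, 0, 0, 0, 1], [0, 0.48, 1.2, 0, 0, 0, 1], [0, 0.48, 1.6, 0, 0, 0, 1], [0, 0.48, 1.8, 0, 0, 0, 1], [0, 0.48, 2.0, 0, 0, 0, 1], [0, 0.48, 2.1, 0, 0, 0, 1]]}}

```text
clock: 28.5
eef_pos: [0.5553, -0.1681, 0.0962]
tool_rot: [-2.515, -1.882, 0.0]
ft_force: [-0.0, -0.1, -0.5]
width: 0.0206
finger_force: 59.1
```

```bash
python3 -c "
from go import *
st()"
```

```text
t 28.5 pos [ 0.5553 -0.1681  0.0962] rail mm [14.7  1.6 96.2] F [-0.  -0.1 -0.5] Frail [-0.  -0.1] w 0.0206 gf 59.1
```

{"op": "step_arm", "data": {"steps": [[0, -0.05, 0.2, 0, 0, 0, 1], [0, -0.05, 0.4, 0, 0, 0, 1], [0, -0.05, 0.6, 0, 0, 0, 1], [0, -0.05, 0.8, 0, 0, 0, 1], [0, -0.05, 0.9, 0, 0, 0, 1]]}}

```text
clock: 29.12
eef_pos: [0.5548, -0.168, 0.0871]
tool_rot: [-2.515, -1.882, 0.0]
ft_force: [0.1, 0.2, -0.3]
width: 0.0209
finger_force: 59.1
```

```bash
python3 -c "
from go import *
st()"
```

```text
t 29.12 pos [ 0.5548 -0.168   0.0871] rail mm [14.1  1.6 87.1] F [ 0.1  0.2 -0.3] Frail [0.1 0.2] w 0.0209 gf 59.1
```

Already below the earlier contact level and free of force, so the nose is in the lower hole. On to the floor.

{"op": "step_arm", "data": {"steps": [[0, 0, 0.2, 0, 0, 0, 1], [0, 0, 0.4, 0, 0, 0, 1], [0, 0, 0.6, 0, 0, 0, 1], [0, 0, 0.7, 0, 0, 0, 1]]}}

```text
clock: 29.62
eef_pos: [0.5548, -0.168, 0.0801]
tool_rot: [-2.515, -1.882, 0.0]
ft_force: [0.4, -0.5, -1.3]
width: 0.0212
finger_force: 59.1
```

{"op": "step_arm", "data": {"steps": [[0, 0, 0.1, 0, 0, 0, 1], [0, 0, 0.15, 0, 0, 0, 1], [0, 0, 0.15, 0, 0, 0, 1]]}}

```text
clock: 30.0
eef_pos: [0.5549, -0.168, 0.0788]
tool_rot: [2.515, 1.882, 0.0]
ft_force: [0.2, -0.5, -1.2]
width: 0.0207
finger_force: 59.2
```

```bash
python3 -c "
from go import *
st()"
```

```text
t 30.0 pos [ 0.5549 -0.168   0.0788] rail mm [14.2  1.6 78.8] F [ 0.2 -0.5 -1.2] Frail [ 0.3 -0.4] w 0.0207 gf 59.2
```

{"op": "step_arm", "data": {"steps": [[0, 0, 0.1, 0, 0, 0, 1], [0, 0, 0.1, 0, 0, 0, 1]]}}

```text
clock: 30.25
eef_pos: [0.5549, -0.168, 0.0787]
tool_rot: [2.515, 1.882, 0.001]
ft_force: [-3.3, 1.0, 5.5]
width: 0.0208
finger_force: 60.0
```

{"op": "step_arm", "data": {"steps": [[0, 0, 0.06, 0, 0, 0, 1], [0, 0, 0.06, 0, 0, 0, 1]]}}

```text
clock: 30.5
eef_pos: [0.555, -0.168, 0.0787]
tool_rot: [2.515, 1.882, 0.001]
ft_force: [-2.9, 1.6, 8.3]
width: 0.0207
finger_force: 60.2
```

```bash
python3 -c "
from go import *
st()"
```

```text
t 30.5 pos [ 0.555  -0.168   0.0787] rail mm [14.3  1.6 78.7] F [-2.9  1.6  8.3] Frail [-3.2  0.8] w 0.0207 gf 60.2
```

Floor contact comes at TCP z 78.7 mm, as predicted. I ease off and draw back the first 12 mm, which is closed floor.

{"op": "step_arm", "data": {"steps": [[0, 0, -0.12, 0, 0, 0, 1], [0, -0.2, -0.12, 0, 0, 0, 1], [0, -0.4, -0.12, 0, 0, 0, 1], [0, -0.6, -0.12, 0, 0, 0, 1], [0, -0.8, -0.12, 0, 0, 0, 1], [0, -1.0, -0.12, 0, 0, 0, 1], [0, -1.2, -0.12, 0, 0, 0, 1], [0, -1.2, -0.07, 0, 0, 0, 1]]}}

```text
clock: 31.5
eef_pos: [0.5435, -0.1647, 0.0785]
tool_rot: [2.515, 1.882, 0.001]
ft_force: [2.1, -0.8, 7.6]
width: 0.0205
finger_force: 59.7
```

```bash
python3 -c "
from go import *
st()"
```

```text
t 31.5 pos [ 0.5435 -0.1647  0.0785] rail mm [ 2.4  1.6 78.5] F [ 2.1 -0.8  7.6] Frail [ 2.3 -0.1] w 0.0205 gf 59.7
```

{"op": "step_arm", "data": {"steps": [[0, -0.1, 0, 0, 0, 0, 1], [0, -0.2, 0, 0, 0, 0, 1], [0, -0.3, 0, 0, 0, 0, 1]]}}

```text
clock: 31.88
eef_pos: [0.5414, -0.1641, 0.0785]
tool_rot: [2.514, 1.881, 0.002]
ft_force: [5.7, -2.0, 3.7]
width: 0.0208
finger_force: 59.7
```

{"op": "step_arm", "data": {"steps": [[0, -0.1, 0.03, 0, 0, 0, 1], [0, -0.2, 0.03, 0, 0, 0, 1], [0, -0.3, 0.03, 0, 0, 0, 1]]}}

```text
clock: 32.25
eef_pos: [0.5389, -0.1633, 0.0785]
tool_rot: [2.513, 1.881, 0.003]
ft_force: [7.0, -1.6, 3.7]
width: 0.021
finger_force: 59.7
```

{"op": "step_arm", "data": {"steps": [[0, -0.1, 0.03, 0, 0, 0, 1], [0, -0.2, 0.03, 0, 0, 0, 1], [0, -0.25, 0.03, 0, 0, 0, 1]]}}

```text
clock: 32.62
eef_pos: [0.5368, -0.1628, 0.0785]
tool_rot: [2.513, 1.88, 0.004]
ft_force: [7.8, -1.0, 4.7]
width: 0.021
finger_force: 59.9
```

{"op": "step_arm", "data": {"steps": [[0, -0.1, 0.02, 0, 0, 0, 1], [0, -0.2, 0.02, 0, 0, 0, 1], [0, -0.25, 0.02, 0, 0, 0, 1]]}}

```text
clock: 33.0
eef_pos: [0.5349, -0.1622, 0.0786]
tool_rot: [2.512, 1.88, 0.005]
ft_force: [7.9, -2.7, 5.6]
width: 0.0207
finger_force: 60.0
```

{"op": "step_arm", "data": {"steps": [[0, -0.1, 0, 0, 0, 0, 1], [0, -0.2, 0, 0, 0, 0, 1], [0, -0.25, 0, 0, 0, 0, 1]]}}

```text
clock: 33.38
eef_pos: [0.5326, -0.1615, 0.0787]
tool_rot: [2.512, 1.88, 0.005]
ft_force: [7.2, -1.8, 6.3]
width: 0.0205
finger_force: 60.1
```

{"op": "step_arm", "data": {"steps": [[0, -0.1, 0, 0, 0, 0, 1], [0, -0.2, 0, 0, 0, 0, 1], [0, -0.25, 0, 0, 0, 0, 1]]}}

```text
clock: 33.75
eef_pos: [0.5302, -0.1608, 0.0787]
tool_rot: [2.512, 1.88, 0.005]
ft_force: [7.3, -2.2, 5.4]
width: 0.0208
finger_force: 60.1
```

{"op": "step_arm", "data": {"steps": [[0, -0.1, 0, 0, 0, 0, 1], [0, -0.2, 0, 0, 0, 0, 1], [0, -0.25, 0, 0, 0, 0, 1]]}}

```text
clock: 34.12
eef_pos: [0.5278, -0.1601, 0.0787]
tool_rot: [2.512, 1.88, 0.005]
ft_force: [8.5, -2.0, 5.7]
width: 0.0207
finger_force: 60.1
```

{"op": "step_arm", "data": {"steps": [[0, -0.1, 0, 0, 0, 0, 1], [0, -0.2, 0, 0, 0, 0, 1], [0, -0.25, 0, 0, 0, 0, 1]]}}

```text
clock: 34.5
eef_pos: [0.5255, -0.1593, 0.0787]
tool_rot: [2.512, 1.88, 0.005]
ft_force: [7.9, -2.9, 6.2]
width: 0.0206
finger_force: 60.1
```

{"op": "step_arm", "data": {"steps": [[0, -0.1, 0, 0, 0, 0, 1], [0, -0.2, 0, 0, 0, 0, 1], [0, -0.25, 0, 0, 0, 0, 1]]}}

```text
clock: 34.88
eef_pos: [0.523, -0.1587, 0.0787]
tool_rot: [2.512, 1.88, 0.005]
ft_force: [8.2, -1.7, 5.8]
width: 0.0206
finger_force: 60.1
```

{"op": "step_arm", "data": {"steps": [[0, -0.1, 0, 0, 0, 0, 1], [0, -0.2, 0, 0, 0, 0, 1], [0, -0.25, 0, 0, 0, 0, 1]]}}

```text
clock: 35.25
eef_pos: [0.5207, -0.158, 0.0787]
tool_rot: [2.512, 1.88, 0.005]
ft_force: [8.2, -2.3, 5.7]
width: 0.0205
finger_force: 60.1
```

{"op": "step_arm", "data": {"steps": [[0, -0.1, 0, 0, 0, 0, 1], [0, -0.2, 0, 0, 0, 0, 1], [0, -0.25, 0, 0, 0, 0, 1]]}}

```text
clock: 35.62
eef_pos: [0.5182, -0.1573, 0.0787]
tool_rot: [2.512, 1.88, 0.005]
ft_force: [7.9, -3.3, 6.1]
width: 0.0211
finger_force: 60.1
```

```bash
python3 -c "
from go import *
st()"
```

```text
t 35.62 pos [ 0.5182 -0.1573  0.0787] rail mm [-24.    1.5  78.7] F [ 7.9 -3.3  6.1] Frail [ 8.5 -0.9] w 0.0211 gf 60.1
```

{"op": "step_arm", "data": {"steps": [[0, -0.1, 0, 0, 0, 0, 1], [0, -0.2, 0, 0, 0, 0, 1], [0, -0.25, 0, 0, 0, 0, 1]]}}

```text
clock: 36.0
eef_pos: [0.5159, -0.1566, 0.0787]
tool_rot: [2.512, 1.88, 0.005]
ft_force: [8.7, -2.5, 5.6]
width: 0.0205
finger_force: 60.1
```

{"op": "step_arm", "data": {"steps": [[0, -0.1, 0, 0, 0, 0, 1], [0, -0.2, 0, 0, 0, 0, 1], [0, -0.25, 0, 0, 0, 0, 1]]}}

```text
clock: 36.38
eef_pos: [0.5134, -0.1558, 0.0787]
tool_rot: [2.512, 1.88, 0.005]
ft_force: [8.0, -2.2, 5.0]
width: 0.0208
finger_force: 60.1
```

```bash
python3 -c "
from go import *
o=st();print(o[0]['wrist_torque'])
t=np.mean([camera('top') for _ in range(4)],axis=0);s=np.mean([camera('scene') for _ in range(4)],axis=0)
np.savez('im8.npz',t=t,s=s)
# numeric: plate far edge vs stop: profile along channel in the scene view at rail y=+15 and -15 (z=50), frame x 20..66
for n,im in(('top',t),('scene',s)):
  g=cv2.cvtColor(im.astype(np.uint8),cv2.COLOR_BGR2GRAY).astype(np.float32)
  for y in(12,-10):
    xs=np.arange(-20,72,4);P=np.c_[[rw(x,y+1.6) for x in xs],np.full(len(xs),.05)]
    q=proj(n,P).astype(np.float32);print(n,y,cv2.remap(g,q[:,0],q[:,1],1).ravel().astype(int))
print(xs)
"
```

```text
t 36.38 pos [ 0.5134 -0.1558  0.0787] rail mm [-29.    1.5  78.7] F [ 8.  -2.2  5. ] Frail [8.3 0.2] w 0.0208 gf 60.1
[-0.6403204  -1.95469838 -0.02650695]
top 12 [ 51  44  43  43  43  44  50  61  69  67  64  35  17  16  17  19  30  31
  32  32  40  83 106]
top -10 [  3   3   3   3   2   7  32  24   5   5   9   9  10  13  16  22  22  21
  23  25  32  82 106]
scene 12 [47 48 46 45 49 51 49 49 48 49 47 48 52 46 46 46 47 46 46 48 49 50 51]
scene -10 [136 135 135 135 135 136 136 136 136 136 132  81  55  65  72  73  75  80
 139 171 170 179 187]
[-20 -16 -12  -8  -4   0   4   8  12  16  20  24  28  32  36  40  44  48
  52  56  60  64  68]
```

There was no drop over the whole range. The upper plate is now about 41.5 mm back. The steady 8 N pull with friction of about 0.6 lets the hole walls carry the whole down-force, so dragging can't feel the bore. I'll unload the pull, then find the centre line by feeling the lateral play.

{"op": "step_arm", "data": {"steps": [[0, 0.2, -0.15, 0, 0, 0, 1], [0.1, 0.2, -0.15, 0, 0, 0, 1], [0.2, 0.2, -0.15, 0, 0, 0, 1], [0.3, 0.2, -0.15, 0, 0, 0, 1], [0.3, 0.2, -0.15, 0, 0, 0, 1]]}}

```text
clock: 37.4
eef_pos: [0.5134, -0.1542, 0.0787]
tool_rot: [2.514, 1.88, -0.005]
ft_force: [2.3, -6.6, 4.1]
width: 0.0203
finger_force: 59.7
```

```bash
python3 -c "
from go import *
st()"
```

```text
t 37.4 pos [ 0.5134 -0.1542  0.0787] rail mm [-29.5   3.1  78.7] F [ 2.3 -6.6  4.1] Frail [ 4.  -5.6] w 0.0203 gf 59.7
```

{"op": "step_arm", "data": {"steps": [[-0.15, 0, 0, 0, 0, 0, 1], [-0.3, 0, 0, 0, 0, 0, 1], [-0.45, 0, 0, 0, 0, 0, 1], [-0.6, 0, 0, 0, 0, 0, 1], [-0.6, 0, 0, 0, 0, 0, 1]]}}

```text
clock: 38.02
eef_pos: [0.5126, -0.1566, 0.0787]
tool_rot: [-2.512, -1.882, -0.006]
ft_force: [4.5, 4.7, 4.9]
width: 0.0208
finger_force: 59.9
```

```bash
python3 -c "
from go import *
st()"
```

```text
t 38.02 pos [ 0.5126 -0.1566  0.0787] rail mm [-29.5   0.5  78.7] F [4.5 4.7 4.9] Frail [3.  5.8] w 0.0208 gf 59.9
```

The lateral limits are 3.1 and 0.5, so the centre line is at about 1.8 in my frame. The y position was fine all along. Now I probe point by point with the pull unloaded.

{"op": "step_arm", "data": {"steps": [[0.2, 0, -0.25, 0, 0, 0, 1], [0.33, 0.1, -0.25, 0, 0, 0, 1], [0.33, 0.1, -0.25, 0, 0, 0, 1]]}}

```text
clock: 38.4
eef_pos: [0.5132, -0.1554, 0.0803]
tool_rot: [-2.514, -1.881, 0.003]
ft_force: [0.0, 0.1, -0.6]
width: 0.0205
finger_force: 59.2
```

```bash
python3 -c "
from go import *
st()"
```

```text
t 38.4 pos [ 0.5132 -0.1554  0.0803] rail mm [-29.3   1.9  80.3] F [ 0.   0.1 -0.6] Frail [-0.   0.1] w 0.0205 gf 59.2
```

{"op": "step_arm", "data": {"steps": [[0, 0, 0.15, 0, 0, 0, 1], [0, 0, 0.26, 0, 0, 0, 1], [0, 0, 0.26, 0, 0, 0, 1]]}}

```text
clock: 38.78
eef_pos: [0.5139, -0.1558, 0.0787]
tool_rot: [-2.515, -1.882, 0.0]
ft_force: [-2.4, 0.4, 2.5]
width: 0.0207
finger_force: 59.8
```

{"op": "step_arm", "data": {"steps": [[0, 0, -0.26, 0, 0, 0, 1], [0, 0.3, -0.26, 0, 0, 0, 1], [0, 0.2, -0.26, 0, 0, 0, 1], [0, 0.2, 0, 0, 0, 0, 1], [0, 0.2, 0, 0, 0, 0, 1]]}}

```text
clock: 39.4
eef_pos: [0.5159, -0.1564, 0.0787]
tool_rot: [2.515, 1.882, -0.0]
ft_force: [-3.8, 0.6, 4.3]
width: 0.0204
finger_force: 59.9
```

{"op": "step_arm", "data": {"steps": [[0, 0, -0.26, 0, 0, 0, 1], [0, 0.3, -0.26, 0, 0, 0, 1], [0, 0.2, -0.26, 0, 0, 0, 1], [0, 0.2, 0, 0, 0, 0, 1], [0, 0.2, 0, 0, 0, 0, 1]]}}

```text
clock: 40.02
eef_pos: [0.5185, -0.157, 0.0787]
tool_rot: [2.515, 1.882, 0.001]
ft_force: [-1.1, -0.2, 1.4]
width: 0.0206
finger_force: 59.6
```

{"op": "step_arm", "data": {"steps": [[0, 0, -0.26, 0, 0, 0, 1], [0, 0.3, -0.26, 0, 0, 0, 1], [0, 0.2, -0.26, 0, 0, 0, 1], [0, 0.2, 0, 0, 0, 0, 1], [0, 0.2, 0, 0, 0, 0, 1]]}}

```text
clock: 40.65
eef_pos: [0.5199, -0.1574, 0.0787]
tool_rot: [2.515, 1.882, 0.0]
ft_force: [-3.5, 0.7, 4.4]
width: 0.0206
finger_force: 59.9
```

```bash
python3 -c "
from go import *
st()"
```

```text
t 40.65 pos [ 0.5199 -0.1574  0.0787] rail mm [-22.3   1.8  78.7] F [-3.5  0.7  4.4] Frail [-3.5 -0.3] w 0.0206 gf 59.9
```

{"op": "step_arm", "data": {"steps": [[0, 0, -0.26, 0, 0, 0, 1], [0, 0.3, -0.26, 0, 0, 0, 1], [0, 0.2, -0.26, 0, 0, 0, 1], [0, 0.2, 0, 0, 0, 0, 1], [0, 0.2, 0, 0, 0, 0, 1]]}}

```text
clock: 41.28
eef_pos: [0.5222, -0.1581, 0.0787]
tool_rot: [2.515, 1.882, 0.001]
ft_force: [-2.8, 0.2, 2.9]
width: 0.0207
finger_force: 59.8
```

{"op": "step_arm", "data": {"steps": [[0, 0, -0.26, 0, 0, 0, 1], [0, 0.3, -0.26, 0, 0, 0, 1], [0, 0.2, -0.26, 0, 0, 0, 1], [0, 0.2, 0, 0, 0, 0, 1], [0, 0.2, 0, 0, 0, 0, 1]]}}

```text
clock: 41.9
eef_pos: [0.5239, -0.1586, 0.0787]
tool_rot: [2.515, 1.882, 0.0]
ft_force: [-3.0, 1.3, 4.2]
width: 0.0208
finger_force: 59.9
```

{"op": "step_arm", "data": {"steps": [[0, 0, -0.26, 0, 0, 0, 1], [0, 0.3, -0.26, 0, 0, 0, 1], [0, 0.2, -0.26, 0, 0, 0, 1], [0, 0.2, 0, 0, 0, 0, 1], [0, 0.2, 0, 0, 0, 0, 1]]}}

```text
clock: 42.52
eef_pos: [0.5259, -0.1592, 0.0787]
tool_rot: [2.515, 1.882, 0.001]
ft_force: [-2.6, -0.2, 2.6]
width: 0.0208
finger_force: 59.8
```

{"op": "step_arm", "data": {"steps": [[0, 0, -0.26, 0, 0, 0, 1], [0, 0.3, -0.26, 0, 0, 0, 1], [0, 0.2, -0.26, 0, 0, 0, 1], [0, 0.2, 0, 0, 0, 0, 1], [0, 0.2, 0, 0, 0, 0, 1]]}}

```text
clock: 43.15
eef_pos: [0.5278, -0.1597, 0.0787]
tool_rot: [2.515, 1.882, 0.001]
ft_force: [-2.1, 0.8, 3.3]
width: 0.0209
finger_force: 59.9
```

```bash
python3 -c "
from go import *
st()"
```

```text
t 43.15 pos [ 0.5278 -0.1597  0.0787] rail mm [-14.1   1.9  78.7] F [-2.1  0.8  3.3] Frail [-2.2  0.2] w 0.0209 gf 59.9
```

{"op": "step_arm", "data": {"steps": [[0, 0, -0.26, 0, 0, 0, 1], [0, 0.3, -0.26, 0, 0, 0, 1], [0, 0.2, -0.26, 0, 0, 0, 1], [0, 0.2, 0, 0, 0, 0, 1], [0, 0.2, 0, 0, 0, 0, 1]]}}

```text
clock: 43.78
eef_pos: [0.5297, -0.1603, 0.0787]
tool_rot: [2.515, 1.882, 0.001]
ft_force: [-1.2, 0.0, 3.1]
width: 0.0205
finger_force: 59.9
```

{"op": "step_arm", "data": {"steps": [[0, 0, -0.26, 0, 0, 0, 1], [0, 0.3, -0.26, 0, 0, 0, 1], [0, 0.2, -0.26, 0, 0, 0, 1], [0, 0.2, 0, 0, 0, 0, 1], [0, 0.2, 0, 0, 0, 0, 1]]}}

```text
clock: 44.4
eef_pos: [0.5316, -0.1609, 0.0787]
tool_rot: [2.515, 1.882, 0.001]
ft_force: [-2.5, 0.6, 2.9]
width: 0.0207
finger_force: 59.9
```

{"op": "step_arm", "data": {"steps": [[0, 0, -0.26, 0, 0, 0, 1], [0, 0.3, -0.26, 0, 0, 0, 1], [0, 0.2, -0.26, 0, 0, 0, 1], [0, 0.2, 0, 0, 0, 0, 1], [0, 0.2, 0, 0, 0, 0, 1]]}}

```text
clock: 45.02
eef_pos: [0.5336, -0.1614, 0.0787]
tool_rot: [2.515, 1.882, 0.001]
ft_force: [-2.3, 0.8, 3.7]
width: 0.0207
finger_force: 60.0
```

{"op": "step_arm", "data": {"steps": [[0, 0, -0.26, 0, 0, 0, 1], [0, 0.3, -0.26, 0, 0, 0, 1], [0, 0.2, -0.26, 0, 0, 0, 1], [0, 0.2, 0, 0, 0, 0, 1], [0, 0.2, 0, 0, 0, 0, 1]]}}

```text
clock: 45.65
eef_pos: [0.5355, -0.162, 0.0787]
tool_rot: [2.515, 1.882, 0.001]
ft_force: [-2.4, 0.5, 2.6]
width: 0.0208
finger_force: 60.0
```

```bash
python3 -c "
from go import *
st()"
```

```text
t 45.65 pos [ 0.5355 -0.162   0.0787] rail mm [-6.1  1.8 78.7] F [-2.4  0.5  2.6] Frail [-2.4 -0.2] w 0.0208 gf 60.0
```

{"op": "step_arm", "data": {"steps": [[0, 0, -0.26, 0, 0, 0, 1], [0, 0.3, -0.26, 0, 0, 0, 1], [0, 0.2, -0.26, 0, 0, 0, 1], [0, 0.2, 0.04, 0, 0, 0, 1], [0, 0.2, 0.04, 0, 0, 0, 1]]}}

```text
clock: 46.28
eef_pos: [0.5375, -0.1626, 0.0785]
tool_rot: [2.515, 1.882, 0.001]
ft_force: [-3.6, 1.0, 5.0]
width: 0.0207
finger_force: 60.1
```

{"op": "step_arm", "data": {"steps": [[0, 0, -0.3, 0, 0, 0, 1], [0, 0.3, -0.3, 0, 0, 0, 1], [0, 0.2, -0.3, 0, 0, 0, 1], [0, 0.2, 0, 0, 0, 0, 1], [0, 0.2, 0, 0, 0, 0, 1]]}}

```text
clock: 46.9
eef_pos: [0.5392, -0.1631, 0.0777]
tool_rot: [2.515, 1.882, -0.0]
ft_force: [-1.5, 0.2, -1.6]
width: 0.0205
finger_force: 59.2
```

{"op": "step_arm", "data": {"steps": [[0, 0, -0.3, 0, 0, 0, 1], [0, 0.3, -0.3, 0, 0, 0, 1], [0, 0.2, -0.3, 0, 0, 0, 1], [0, 0.2, 0, 0, 0, 0, 1], [0, 0.2, 0, 0, 0, 0, 1]]}}

```text
clock: 47.52
eef_pos: [0.5414, -0.1637, 0.0779]
tool_rot: [2.515, 1.882, 0.001]
ft_force: [0.3, -0.5, -1.1]
width: 0.0206
finger_force: 59.3
```

```bash
python3 -c "
from go import *
st()"
```

```text
t 47.52 pos [ 0.5414 -0.1637  0.0779] rail mm [ 0.1  1.9 77.9] F [ 0.3 -0.5 -1.1] Frail [ 0.4 -0.4] w 0.0206 gf 59.3
```

Open: z is 77.7–77.9 with no upward force, so the bore is under the nose. I press down gently.

{"op": "step_arm", "data": {"steps": [[0, 0, 0.1, 0, 0, 0, 1], [0, 0, 0.2, 0, 0, 0, 1], [0, 0, 0.3, 0, 0, 0, 1], [0, 0, 0.3, 0, 0, 0, 1]]}}

```text
clock: 48.02
eef_pos: [0.541, -0.1636, 0.075]
tool_rot: [-2.515, -1.882, 0.0]
ft_force: [0.2, -0.5, 0.1]
width: 0.021
finger_force: 59.3
```

```bash
python3 -c "
from go import *
st()"
```

```text
t 48.02 pos [ 0.541  -0.1636  0.075 ] rail mm [-0.3  1.9 75. ] F [ 0.2 -0.5  0.1] Frail [ 0.3 -0.4] w 0.021 gf 59.3
```

In the bore without resistance. Home is at TCP z of about 58.7 mm.

{"op": "step_arm", "data": {"steps": [[0, 0, 0.2, 0, 0, 0, 1], [0, 0, 0.4, 0, 0, 0, 1], [0, 0, 0.6, 0, 0, 0, 1], [0, 0, 0.8, 0, 0, 0, 1]]}}

```text
clock: 48.52
eef_pos: [0.541, -0.1636, 0.0669]
tool_rot: [-2.515, -1.882, 0.0]
ft_force: [-0.6, 0.8, -0.8]
width: 0.0208
finger_force: 59.3
```

{"op": "step_arm", "data": {"steps": [[0, 0, 0.2, 0, 0, 0, 1], [0, 0, 0.4, 0, 0, 0, 1], [0, 0, 0.6, 0, 0, 0, 1], [0, 0, 0.7, 0, 0, 0, 1]]}}

```text
clock: 49.02
eef_pos: [0.541, -0.1636, 0.0599]
tool_rot: [-2.515, -1.882, 0.0]
ft_force: [-0.1, 0.0, -1.1]
width: 0.0205
finger_force: 59.3
```

```bash
python3 -c "
from go import *
st()"
```

```text
t 49.02 pos [ 0.541  -0.1636  0.0599] rail mm [-0.4  1.9 59.9] F [-0.1  0.  -1.1] Frail [-0.1 -0. ] w 0.0205 gf 59.3
```

{"op": "step_arm", "data": {"steps": [[0, 0, 0.08, 0, 0, 0, 1], [0, 0, 0.15, 0, 0, 0, 1], [0, 0, 0.18, 0, 0, 0, 1]]}}

```text
clock: 49.4
eef_pos: [0.5411, -0.1636, 0.0587]
tool_rot: [2.515, 1.882, 0.0]
ft_force: [-1.9, 0.2, 3.9]
width: 0.0208
finger_force: 59.7
```

Home: the shoulder seats at exactly 58.7 mm with 4 N. I release and retreat.

{"op": "step_arm", "data": {"steps": [[0, 0, -0.05, 0, 0, 0, 0.3], [0, 0, -0.05, 0, 0, 0, 0], [0, 0, -0.05, 0, 0, 0, -0.2], [0, 0, -0.05, 0, 0, 0, -0.2], [0, 0, -3, 0, 0, 0, -0.2], [0, 0, -8, 0, 0, 0, -0.2], [0, 0, -14, 0, 0, 0, -0.2], [0, -10, -16, 0, 0, 0, -0.2], [0, -18, -16, 0, 0, 0, -0.2], [0, -18, -16, 0, 0, 0, -0.2], [0, -18, -16, 0, 0, 0, -0.2]]}}

```text
clock: 50.78
eef_pos: [0.3655, -0.112, 0.2193]
tool_rot: [2.514, 1.881, 0.002]
ft_force: [0.7, 0.2, 0.6]
width: 0.0515
finger_force: 0.0
```

```bash
python3 -c "
from go import *
st()
g=[crop(camera('top'),324,185,55,100,6),crop(camera('scene'),316,205,75,100,6)]
cv2.imwrite('pics/p9.png',np.hstack(g))
# head-top search: dark blob heights from both views
for n,im in(('top',camera('top')),('scene',camera('scene'))):
    q=proj(n,[[.541,-.1636,z] for z in(.1,.12)]).round(1)
    h=cv2.cvtColor(im,cv2.COLOR_BGR2GRAY);x,y=q[0].astype(int)
    print(n,q);print(h[y-12:y+14:2,x-14:x+15:2])
"
```

```text
t 50.77 pos [ 0.3655 -0.112   0.2193] rail mm [-183.2    1.8  219.3] F [0.7 0.2 0.6] Frail [0.6 0.4] w 0.0515 gf 0.0
top [[364.9 221.6]
 [367.6 221.7]]
[[ 47  38  39  38  40  54  71  72  71  70  69  70  65  87  92]
 [ 39  39  39  41  39  45  68  72  70  70  70  70  69  91  91]
 [ 56  43  39  39  40  42  64  73  71  70  70  68  78  91  88]
 [ 65  51  40  39  39  37  51  66  68  69  69  64  85  91  93]
 [ 69  58  39  25  14  14  17  30  36  53  67  68  90  91  94]
 [ 72  67  36   4   3   6  42  66  65  41  59  74  92  95 100]
 [ 70  69  36   2   2  17  65  73  73  54  44  83  91  96  97]
 [ 71  70  42   6   2  13  54  73  70  48  47  89  91  96  97]
 [ 71  70  63  32  14   9  25  49  46  37  69  92  93  96  98]
 [ 71  72  71  68  65  61  53  54  56  63  83  92  92  95  99]
 [ 70  71  72  73  72  72  69  69  71  66  90  92  94  96 100]
 [ 72  71  72  72  73  71  71  73  69  69  92  92  96  99 100]
 [ 72  72  72  72  73  71  71  71  66  77  93  97  98 101 101]]
scene [[362.6 240.6]
 [364.9 233.9]]
[[106 107 109 109 108  99  95  96 102 151 160 161 180 183 174]
 [106 108 109 101 104  97  99  94 100 132 147 162 165 171 183]
 [107 108 102  97  96  97 101  93  87  93  93 140 162 164 168]
 [108 102  97  97  92  95  93  87  81 102  83  91 141 163 161]
 [101  97 121  97  92  81  68  74  71 108 123  95  90 118 155]
 [ 98 136 142 102  82  67 111 121 114  99 110 128 108  80 113]
 [135 161 128  92  60  83 128 131 133 122  86 130 129 116  82]
 [157 151 118  81  49  70 120 133 130 118  77 117 132 133 123]
 [158 119  97  68  40  46  77 110 110  85  66 121 132 133 135]
 [134 126 109  55  41  39  40  45  45  42  88 129 135 131 133]
 [128 131  95  47  40  40  40  42  42  50 110 133 131 131 130]
 [129 129  95  38  37  40  40  45  47  64 122 129 131 128 127]
 [125 127  83  43  39  42  40  43  42 100 132 134 128 126 128]]
```

In both views the head's top disc sits where z = 100 mm predicts, so the pin is fully home. The gripper is clear, so I hand it in.

```bash
python3 -c "
from cell import *
print(finish_job())"
```

```text
the job is handed in; nothing more can be done
None
```

The plates were lined up at the stop, pinned and drawn back; the pin dropped fully home (head top at 100 mm in both views), the gripper let go and moved clear, and the job was handed in at about 51 s, after overshooting the bore by about 27 mm and pushing the pack forward again to find it, with pressing and pushing at or below about 19 N at every reading.

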